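# Load heating blocks through the one-way gate of a hood's transfer dock

## Robot

A 6-joint arm with a two-finger parallel gripper is mounted at the origin on the work surface. World frame = base frame: x ahead of the robot, y to its left, z up, the work surface at z = 0. Lengths are in m, angles in rad, forces in N, time in s.
With the tool pointing down it reaches from about 0.25 to 0.8 m from the base axis. Payload 3.9 kg.
Tool frame: the origin (TCP) lies at the very end of the fingers, on their centre line; the grasp point (between the pads) lies 19 mm behind it; x points along the fingers, y is the direction in which the jaws open and shut, and the axes are right-handed (so a half turn about x gives the same grasp; the last joint's range is limited). The gripper opens to 85 mm and grips with 20 to 120 N. Pads are 22 mm wide; open, the fingers measure 114 mm over their backs; the gripper's body (76 mm by 85 mm) begins 54 mm behind the grasp point. The pads swing forward as they close: fully open they stand 13 mm farther back than shut.
Start: joints at [1.35, 0.26, -0.138, 1.173, 0, 1.571], TCP at [0.115, 0.512, 0.231] pointing down, gripper open.
Joint ranges: [-2.78, 2.78], [-0.83, 1.72], [-1.28, 1.37], [-1.9, 2.12], [-1.57, 1.48], [-3.14, 3.14]. Speed limits (rad/s): [2.57, 2.57, 3.14, 3.14, 3.14, 3.14].

## Interface

Orientations are given as a rotation vector (axis times angle).
In Python, from plant import manip gives the robot as it stands. The module is installed in compiled form; this text tells all that it offers.
- The arm moves only by the tool jog_arm, never from a script. Its argument "moves" is a list of rows, each a list of 7 numbers: the shift along the tool's x, y, z as a fraction of full scale, then the turn, a rotation vector about the tool's x, y, z as a fraction of full scale, then the opening, from -1 (shut) to 1 (fully open), so that 0 is half open. In form: [[dx, dy, dz, wx, wy, wz, hand], ...]. A call has 1 to 12 rows; each row is the pose to reach, as a shift and turn from the pose commanded when the call began, along the tool's axes at that moment, turning the shorter way round; what a row does not reach only later rows make up. Full scale, the value 1, is 0.8 m for a shift and 180 degrees for a turn. A row lasts 1/10 s, in which the tool goes at most 50 mm and 8.59 degrees, less where a joint would pass 70% of its speed; a pose out of reach is approached as far as the arm can. A call with a number of a shift or a turn outside -1 to 1 is refused whole. A call with a gripper value outside its range is refused whole. The fingers move at their own pace and stop on an object; the grip force is fixed at half the most. Time passes only in rows, so rows that repeat a pose let the fingers close. It gives the time, the measured TCP pose, the force and the opening at its end, in the units of the state.
- manip.sense(): the state, without advancing time (a new reading comes with each control period).
- manip.snapshot(name): name is "side" or "top"; returns the picture (480x640x3 uint8, red, green, blue); there is no depth.
- manip.calibration(name): a dict with "fx", "fy", "cx", "cy" (pixels), "cam_to_world" (4x4, takes a point from camera to world coordinates). Camera axes: x right, y up, looking along -z (the intrinsics and any distortion apply to the point x, -y, -z); pixel columns grow to the right and rows downward; lengths in m; the calibration is good to about 2 mm. A picture is of the moment at which its call begins. calibration takes no time and is no camera call.
- manip.finish_job(): hands the job in, once; it reports no verdict.
The state is a dict: "t": time; "joint_positions": joint angles; "qvel": joint speeds; "joint_torque": joint torques, N m; "position": TCP position; "eef_rot": TCP orientation; "force": force on the tool from outside, world axes, zero at the start; "wrist_torque": the same for the moment, N m; "finger_gap": finger opening in m.
Only numpy, scipy, OpenCV 4.12 (cv2) and the standard library are available. Lean on these libraries where they do the work, as an engineer would, in place of code of your own. Each camera call takes 0.05 s, during which the arm holds its last target.

## Task

Get the heating blocks ready to leave the hood: first push the white tray along its rails until it is fully home against the end of the passage, then swing the latch bar over and down behind it so that it cannot slide back. Then bring each heating block on the bench, wells up, onto the deck and push it through the sprung gate (never over it or in from above), until all of them stand wholly inside the tray and the gate has swung shut behind them. Leave the tray latched, and leave the beaker and the bottles where they are.

Things in the scene. Friction and masses are not known exactly. Their poses are not given: they have to be found in the camera images.
- dock: Grey base plate 150 x 580 x 8 mm fixed on the bench, carrying all of the dock. Origin on the bench surface under the gate, on the channel's centre line; z up, x across the channel. Blocks travel towards -y. In order from +y to -y: deck, gate, passage, tray bed, latch. Tray bed: top at z = 8 mm, between two rails 78 mm apart (tops at z = 25 mm), y -68 to -353 mm.
- deck (a point): Loading place: point on the deck's floor on the centre line, dock y = +68 mm, z = 14.5 mm. The deck is a smooth white plate, y 0 to +150 mm, between two low guides 62 mm apart, 5 mm thick, tops at dock z = 24.5 mm (10 mm above the floor). Open at the top.
- passage_end (a point): Point on the floor where the passage ends and the tray begins: dock y = -66 mm, z = 14.5 mm. The passage runs on from the gate with the deck's floor; walls at dock x = -31 and +36 mm, tops at z = 55 mm; open at the top. The gate's post (x +36, y 0) and stop (x -36, y +5) stand 70 mm high.
- gate (a joint): Sprung one-way gate: upright black leaf 58 mm wide, 42 high, 4 thick, just above the floor, on a vertical hinge at dock x = +36 mm, y = 0. 0 = shut across the channel; it opens only towards dock -y, to 1.5 rad, along the +x wall. A spring shuts it (0.5 N at the tip to start, 2 N wide open). To shut it needs dock y = 0 to -62 mm clear.
- tray: Loose white tray 74 (x) x 270 (y) x 50 mm high, 0.45 kg, open at the top and +y end, closed at -y. Floor 5 mm (1.5 mm below the deck's), side walls 5 mm thick, 42 high; inside 64 x 264 mm. Origin: centre of underside, axes as the dock's. Starts between the rails, 30 to 60 mm out; fully home its origin is at dock y = -201 mm. 2 mm side play; unlatched, it slides back when pushed.
- tray_end (a point): Middle of the outer face of the tray's closed -y end, 25 mm above its underside: the place to push it (towards dock +y).
- latch (a joint): Steel bar 10 x 12 mm beyond the tray's closed end, reaching 119 mm from a pivot along dock y. 0 = level, across behind the home tray (locked); grows as it swings up (1.57 = upright) and over to the +x side (limit 2.3). Starts up, leaning out; stays where left (friction 0.12 N m). It comes down 2.5 mm behind the home tray; it cannot come down if the tray is not home.
- latch_peg (a point): Middle of the black round peg on the latch bar, 16 mm diameter, 44 mm long, along dock y, pointing to -y. It can be pinched from above (across dock x) and turns in the grip while led round its arc. Locked, it is at dock x = -40 mm, z = 45 mm.
- latch_pivot (a point): Point on the latch's pivot axis level with the peg's middle: dock x = +60, y = -371.5, z = 45 mm. The peg's middle circles it at radius 100 mm in the dock's x-z plane: x = 60 - 100 cos(latch), z = 45 + 100 sin(latch) mm.
- block1_centre (a point): Centre (24 mm up) of an aluminium heating block, 52 mm (its x) x 60 mm (its y) x 48 mm high (z, up), with twelve small dark wells (three rows of four) on its top; about 0.3 kg. It stands on the bench beyond the dock (+x side) or past its +y end, wells up. It fits the channel with its y along the dock's y, either way round. Three or four of the four blocks are present; absent ones read None.
- block2_centre (a point): Centre (24 mm up) of an aluminium heating block, 52 mm (its x) x 60 mm (its y) x 48 mm high (z, up), with twelve small dark wells (three rows of four) on its top; about 0.3 kg. It stands on the bench beyond the dock (+x side) or past its +y end, wells up. It fits the channel with its y along the dock's y, either way round. Three or four of the four blocks are present; absent ones read None.
- block3_centre (a point): Centre (24 mm up) of an aluminium heating block, 52 mm (its x) x 60 mm (its y) x 48 mm high (z, up), with twelve small dark wells (three rows of four) on its top; about 0.3 kg. It stands on the bench beyond the dock (+x side) or past its +y end, wells up. It fits the channel with its y along the dock's y, either way round. Three or four of the four blocks are present; absent ones read None.
- block4_centre (a point): Centre (24 mm up) of an aluminium heating block, 52 mm (its x) x 60 mm (its y) x 48 mm high (z, up), with twelve small dark wells (three rows of four) on its top; about 0.3 kg. It stands on the bench beyond the dock (+x side) or past its +y end, wells up. It fits the channel with its y along the dock's y, either way round. Three or four of the four blocks are present; absent ones read None.
- beaker: Glass beaker, 68 mm diameter, 90 mm high, origin under its centre. Leave alone.
- reagent: Amber bottle, 60 mm diameter, 130 mm high, origin under its centre. Leave alone.
- jar: White jar, 56 mm diameter, 70 mm high, origin under its centre. Leave alone.
Things that resemble listed ones, but are neither listed nor needed, are in the scene too. What is shaped like the part that bears block2_centre but blue, green or purple is not meant.

How it is judged:
By the outcome, as a careful person would: the job done as asked, in the order asked, and still so for the second after the job is handed in, with the robot touching nothing.
Of block1, block2, block3, block4 only 3 to 4 are there at a start; the rules pass over those that are not, and their reading is None.
At some moment in a run one of block1, block2, block3, block4 may be knocked a few centimetres aside while the robot is not near it.
It also fails if it takes over 210 s, if anything falls off the work surface, if the arm or the gripper's body presses on something with over 40 N, if the wrist force passes 120 N, or if a joint passes its speed limit or range.

## Working session

There is one attempt and no reset: what is moved stays moved. The work goes in short steps, Python scripts to look and compute and a tool call to move; the robot and the scene stay as the last step left them, time stands still between calls to the robot, and variables do not carry over. Pictures are saved under pics/ and viewed, and the job is handed in when it is done.

Besides the shell and the picture viewer there is one more tool, called after ">>>" as name([rows], argument=value, ...), one row to a line, values as JSON. jog_arm: Moves the arm, as the interface text tells. Its arguments: {"type":"object","properties":{"moves":{"type":"array","items":{"type":"array","items":{"type":"number"}}}},"required":["moves"]}

```bash
mkdir -p pics
python3 - <<'E'
from plant import manip
import cv2
print(manip.sense())
for n in("side","top"):
    cv2.imwrite(f"pics/{n}0.png",manip.snapshot(n)[:,:,::-1]); print(n,manip.calibration(n))
E
```

```text
{'t': 0.0, 'joint_positions': array([ 1.35002047e+00,  2.60664950e-01, -1.39350116e-01,  1.17271122e+00,
       -5.03831319e-06,  1.57078550e+00]), 'qvel': array([-0.00028409, -0.00076232,  0.00094709, -0.00095662,  0.00090051,
       -0.00063304]), 'joint_torque': array([-8.42399877e-04, -4.05682540e+01,  2.53920972e+01,  1.88722531e-02,
       -4.14596843e-05, -1.91999504e-06]), 'position': array([0.11482171, 0.51159783, 0.23048208]), 'eef_rot': array([ 0.17182021,  1.56404523, -0.1748393 ]), 'force': array([-0.58867199,  0.61382929, -0.60504377]), 'wrist_torque': array([0.05927722, 0.00456276, 0.0275304 ]), 'finger_gap': 0.08559709669518843}
side {'fx': 475.81310367010224, 'fy': 475.81310367010224, 'cx': 321.8088004812032, 'cy': 244.57174046283956, 'cam_to_world': array([[-0.90922504,  0.2971292 , -0.29158887,  0.26795096],
       [-0.41629516, -0.653734  ,  0.63192578,  0.68081971],
       [-0.00285795,  0.69594977,  0.71808478,  0.83588244],
       [ 0.        ,  0.        ,  0.        ,  1.        ]])}
top {'fx': 469.78450189009357, 'fy': 469.78450189009357, 'cx': 323.8846428228762, 'cy': 237.07998815643128, 'cam_to_world': array([[ 0.02597173,  0.99062594, -0.13411081,  0.48307163],
       [-0.99961664,  0.02702324,  0.006026  ,  0.02319591],
       [ 0.00959362,  0.13390289,  0.99094802,  0.94167471],
       [ 0.        ,  0.        ,  0.        ,  1.        ]])}
```

View pics/side0.png

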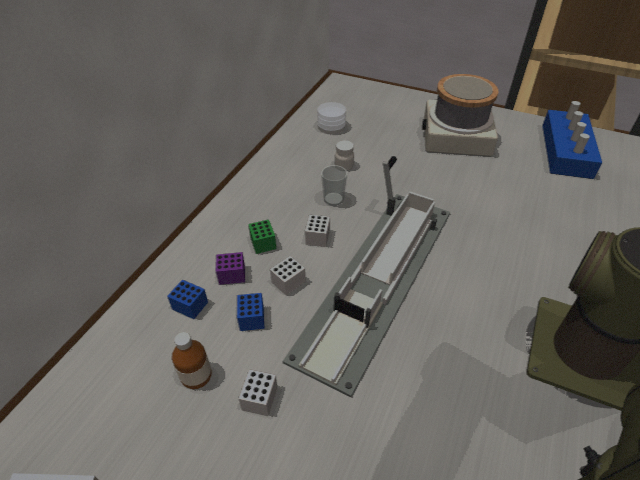

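View pics/top0.png

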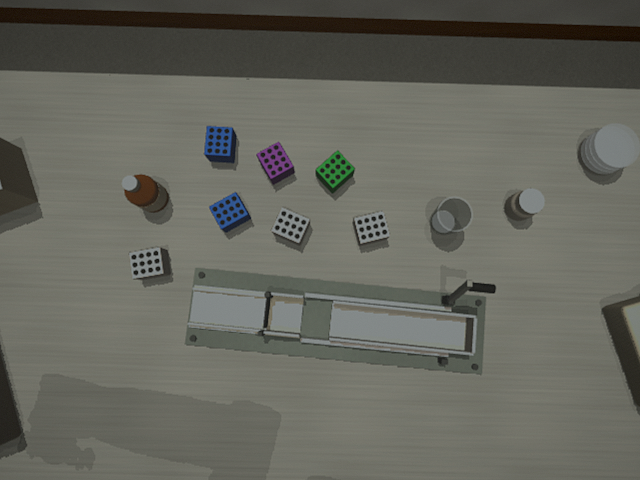

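Run:
```python
import cv2
a=cv2.imread("pics/top0.png")
cv2.imwrite("pics/top0a.png",cv2.resize(a[255:385,180:340],None,fx=5,fy=4.6,interpolation=cv2.INTER_CUBIC)[:600])
cv2.imwrite("pics/top0b.png",cv2.resize(a[265:385,340:500],None,fx=5,fy=5,interpolation=cv2.INTER_CUBIC))
a=cv2.imread("pics/side0.png")
cv2.imwrite("pics/side0a.png",cv2.resize(a[150:400,280:460],None,fx=4,fy=2.4,interpolation=cv2.INTER_CUBIC))
```

```text
(no output)
```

View pics/top0a.png

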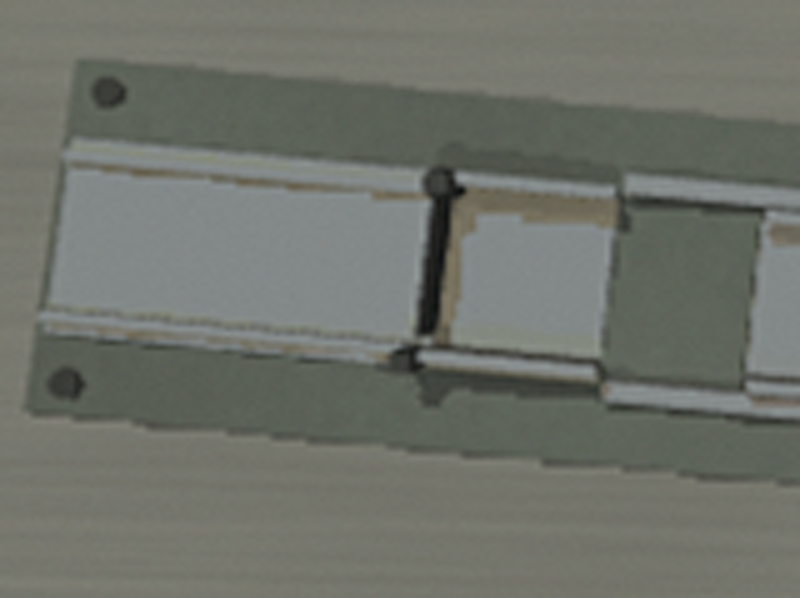

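View pics/top0b.png

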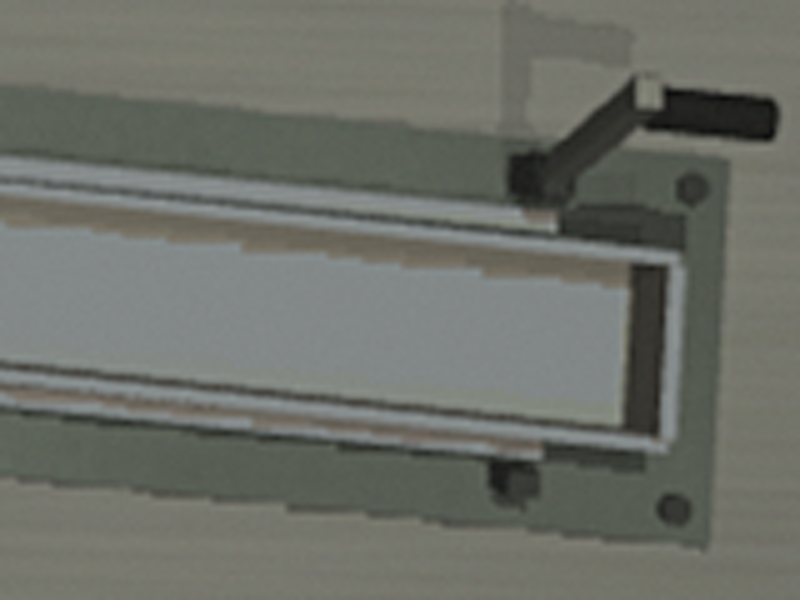

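```bash
cat > h.py <<'E'
import numpy as np, cv2
from plant import manip
def ray(n,u,v):
    c=manip.calibration(n);M=c["cam_to_world"]
    d=M[:3,:3]@np.array([(u-c["cx"])/c["fx"],-(v-c["cy"])/c["fy"],-1]);return M[:3,3],d
def P(n,u,v,z):
    o,d=ray(n,u,v);return o+d*(z-o[2])/d[2]
def proj(n,p):
    c=manip.calibration(n);M=c["cam_to_world"];q=M[:3,:3].T@(np.array(p)-M[:3,3])
    return np.array([c["cx"]+c["fx"]*q[0]/-q[2],c["cy"]-c["fy"]*q[1]/-q[2]])
E
python3 - <<'E'
from h import *
A=lambda x,y:(180+x/5,255+y/4.6)
B=lambda x,y:(340+x/5,265+y/5)
c=[P("top",*p,.008) for p in (A(78,60),A(28,410),B(708,547),B(727,158))]
for p in c: print(p)
for i in range(4): print(np.linalg.norm(c[i]-c[(i+1)%4]), np.degrees(np.arctan2(*(c[(i+1)%4]-c[i])[1::-1])))
print("post top",P("top",*A(438,182),.07),"stop",P("top",*A(405,358),.07))
print("deck end", P("top",*A(45,312),.0145),P("top",*A(64,160),.0145))
print("pass end", P("top",*A(604,358),.0145),P("top",*A(615,215),.0145))
print("tray end top +x,-x", P("top",*B(684,258),.058),P("top",*B(668,450),.058))
print("peg base/tip",[P("top",*B(*q),.14) for q in((648,100),(775,118))])
E
```

```text
[0.54056653 0.2701775  0.008     ]
[0.3925837  0.28030528 0.008     ]
[ 0.34965425 -0.29459884  0.008     ]
[ 0.499365   -0.30499374  0.008     ]
0.148328997234222 176.08484696245108
0.5765047143413934 -94.27048575436845
0.15007119355817994 -3.971854891855635
0.5766450572077906 85.90270100805847
post top [0.49152586 0.11864605 0.07      ] stop [0.42214232 0.12773777 0.07      ]
deck end [0.43375302 0.27458332 0.0145    ] [0.49753183 0.27126465 0.0145    ]
pass end [0.42021382 0.05740501 0.0145    ] [0.47995964 0.05505043 0.0145    ]
tray end top +x,-x [ 0.46110615 -0.27061566  0.058     ] [ 0.39114188 -0.26346926  0.058     ]
peg base/tip [array([ 0.51598165, -0.23199262,  0.14      ]), array([ 0.51101559, -0.27526442,  0.14      ])]
```

View pics/side0a.png

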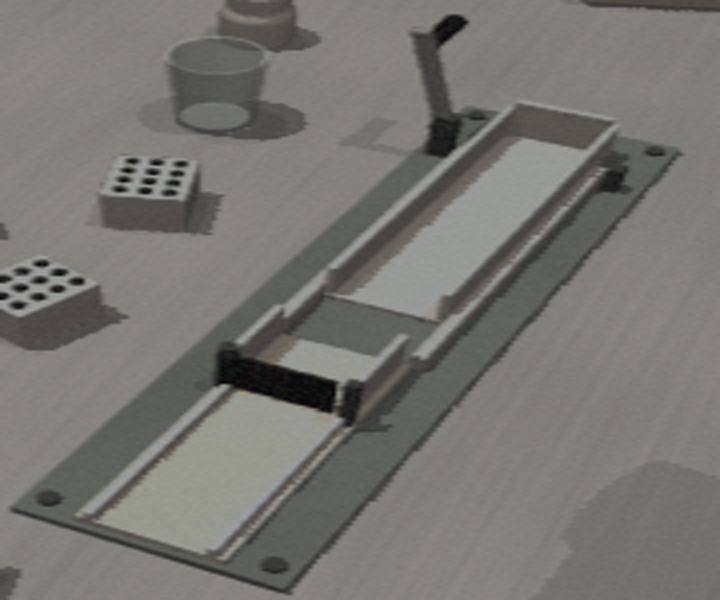

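```bash
cat >> h.py <<'E'
from scipy.spatial.transform import Rotation as Ro
TH=np.radians(-4.1); O=np.array([.4555,.1218])
X=np.array([np.cos(TH),np.sin(TH),0]);Y=np.array([-np.sin(TH),np.cos(TH),0]);Z=np.array([0,0,1.])
def d2w(x,y,z): return np.array([O[0],O[1],0])+(X*x+Y*y+Z*z)/1000   # mm -> m
def w2d(p): q=np.array(p)-[O[0],O[1],0]; return np.array([q@X,q@Y,q[2]])*1000
E
python3 - <<'E'
from h import *
s=manip.sense();R=Ro.from_rotvec(s["eef_rot"]).as_matrix();print(R.round(3))
feat={"plate":[(sx*75,y,8) for sx in(-1,1) for y in(155,-425)],
"deck":[(sx*31,150,14.5) for sx in(-1,1)],"post":[(36,0,70)],"stop":[(-36,5,70)],"pass":[(-31,-66,14.5),(-31,-66,55),(36,-66,55)],
"peg":[(85.6,-349.5,142),(85.6,-393.5,142)],"tray":[(-38,-390,58),(36,-390,58),(36,-120,58-8),(-38,-120,50)]}
for n in("top","side"):
    a=cv2.imread(f"pics/{n}0.png"); a=cv2.resize(a,None,fx=4,fy=4,interpolation=cv2.INTER_CUBIC)
    for k,v in feat.items():
        for p in v:
            u=proj(n,d2w(*p)); cv2.drawMarker(a,tuple(int(round(4*t+1.5)) for t in u),(0,0,255),0,14,1)
    b=a[1040:1520,720:1980] if n=="top" else a[600:1600,1120:1840]
    cv2.imwrite(f"pics/{n}_f.png",cv2.resize(b,(800,305) if n=="top" else (432,600)))
for sg in(1,-1):
    T=np.stack([-Z,sg*X,np.cross(-Z,sg*X)],1); print(sg,Ro.from_matrix(R.T@T).as_rotvec()/np.pi, T.round(2).tolist())
E
```

```text
[[-0.     0.219  0.976]
 [-0.002  0.976 -0.219]
 [-1.    -0.002 -0.   ]]
1 [4.52481178e-01 3.98043465e-04 4.74975591e-04] [[-0.0, 1.0, -0.07], [-0.0, -0.07, -1.0], [-1.0, 0.0, 0.0]]
-1 [-5.47518531e-01 -4.94759400e-04  4.14622877e-04] [[-0.0, -1.0, 0.07], [-0.0, 0.07, 1.0], [-1.0, -0.0, -0.0]]
```

View pics/top_f.png

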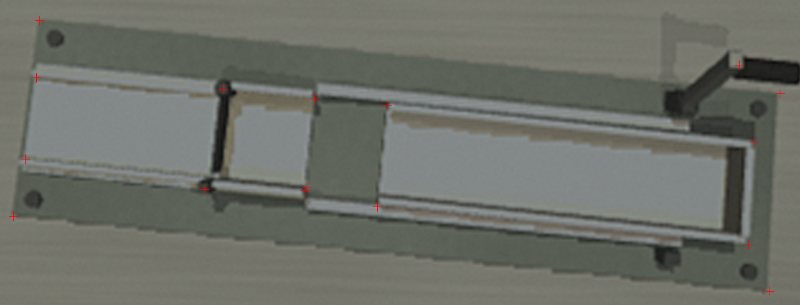

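View pics/side_f.png

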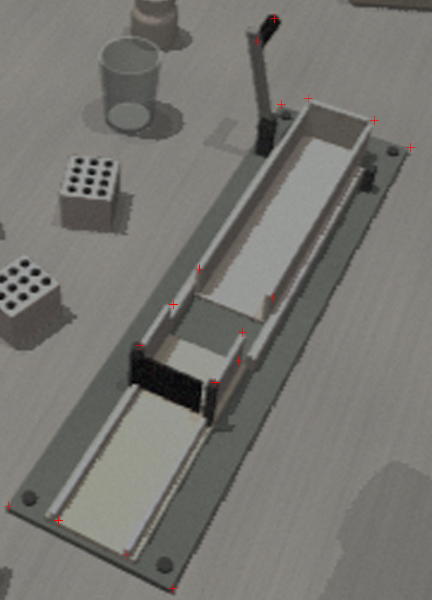

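```bash
cat > mv.py <<'E'
# usage: python3 mv.py x y z [x y z ...] in dock mm -> rows (shift part) from present pose
import sys
from h import *
s=manip.sense();R=Ro.from_rotvec(s["eef_rot"]).as_matrix()
print("t",round(s["t"],2),"dock",w2d(s["position"]).round(1),"F",s["force"].round(1),"gap",round(s["finger_gap"]*1000,1),"yaw err deg",np.degrees(Ro.from_matrix(np.stack([-Z,X,-Y],1).T@R).as_rotvec()).round(2))
a=np.array(sys.argv[1:],float).reshape(-1,3)
for p in a: print(p,(R.T@(d2w(*p)-s["position"])/.8).round(4))
E
python3 mv.py 0 -150 230 -10 -440 160
```

```text
t 0.1 dock [-367.7  364.5  230.5] F [-0.5 -0.5 -0.4] gap 85.0 yaw err deg [-8.145e+01 -7.000e-02 -9.000e-02]
[   0. -150.  230.] [ 0.0017 -0.5676  0.5501]
[ -10. -440.  160.] [ 0.0898 -0.9278  0.5917]
```

>>> jog_arm([
  [0,-0.57,0.55,0.4525,0,0,-1],
  [0,-0.57,0.55,0.4525,0,0,-1],
  [0,-0.57,0.55,0.4525,0,0,-1],
  [0,-0.57,0.55,0.4525,0,0,-1],
  [0,-0.57,0.55,0.4525,0,0,-1],
  [0,-0.57,0.55,0.4525,0,0,-1],
  [0,-0.57,0.55,0.4525,0,0,-1],
  [0,-0.57,0.55,0.4525,0,0,-1],
  [0,-0.57,0.55,0.4525,0,0,-1],
  [0,-0.57,0.55,0.4525,0,0,-1],
  [0,-0.57,0.55,0.4525,0,0,-1],
  [0,-0.57,0.55,0.4525,0,0,-1],
])

```text
t: 1.3
position: [0.4273, -0.0024, 0.2312]
eef_rot: [1.262, 1.174, -1.262]
force: [-0.0, 1.5, -0.6]
finger_gap: -0.0001
```

```bash
python3 mv.py -10 -440 160
```

```text
t 1.3 dock [ -19.2 -125.9  231.2] F [-0.   1.5 -0.6] gap -0.1 yaw err deg [ 0.04  0.02 -0.  ]
[ -10. -440.  160.] [0.0888 0.0118 0.3927]
```

>>> jog_arm([
  [0.0888,0.012,0.393,0,0,0,-1],
  [0.0888,0.012,0.393,0,0,0,-1],
  [0.0888,0.012,0.393,0,0,0,-1],
  [0.0888,0.012,0.393,0,0,0,-1],
  [0.0888,0.012,0.393,0,0,0,-1],
  [0.0888,0.012,0.393,0,0,0,-1],
  [0.0888,0.012,0.393,0,0,0,-1],
  [0.0888,0.012,0.393,0,0,0,-1],
  [0.2513,0.012,0.393,0,0,0,-1],
  [0.2513,0.012,0.393,0,0,0,-1],
  [0.2513,0.012,0.393,0,0,0,-1],
  [0.2513,0.012,0.393,0,0,0,-1],
])

```text
t: 2.5
position: [0.4104, -0.3106, 0.0264]
eef_rot: [1.262, 1.186, -1.264]
force: [-0.3, 1.2, 0.6]
finger_gap: 0.0001
```

```bash
python3 mv.py 0 -400 30 0 -347 30
```

```text
t 2.5 dock [ -14.1 -434.5   26.4] F [-0.3  1.2  0.6] gap 0.1 yaw err deg [-0.06  0.34 -0.48]
[   0. -400.   30.] [-0.0044  0.0177 -0.0432]
[   0. -347.   30.] [-0.004   0.0177 -0.1094]
```

>>> jog_arm([
  [-0.004,0.015,-0.02,0,0,0,-1],
  [-0.004,0.015,-0.035,0,0,0,-1],
  [-0.004,0.015,-0.042,0,0,0,-1],
  [-0.004,0.015,-0.049,0,0,0,-1],
  [-0.004,0.015,-0.056,0,0,0,-1],
  [-0.004,0.015,-0.063,0,0,0,-1],
  [-0.004,0.015,-0.07,0,0,0,-1],
  [-0.004,0.015,-0.077,0,0,0,-1],
  [-0.004,0.015,-0.084,0,0,0,-1],
  [-0.004,0.015,-0.091,0,0,0,-1],
  [-0.004,0.015,-0.098,0,0,0,-1],
  [-0.004,0.015,-0.1,0,0,0,-1],
])

```text
t: 3.7
position: [0.4327, -0.2371, 0.0346]
eef_rot: [1.261, 1.17, -1.262]
force: [0.1, -5.3, 3.7]
finger_gap: -0.0001
```

```bash
python3 mv.py 0 -347 30;  python3 - <<'E'
from h import *
a=manip.snapshot("top")[:,:,::-1]
cv2.imwrite("pics/t1.png",cv2.resize(a[250:390,250:510],None,fx=3,fy=3,interpolation=cv2.INTER_CUBIC))
E
```

```text
t 3.7 dock [   3.  -359.6   34.6] F [ 0.1 -5.3  3.7] gap -0.1 yaw err deg [ 0.03 -0.2   0.14]
[   0. -347.   30.] [ 0.0057 -0.0037 -0.0157]
```

View pics/t1.png

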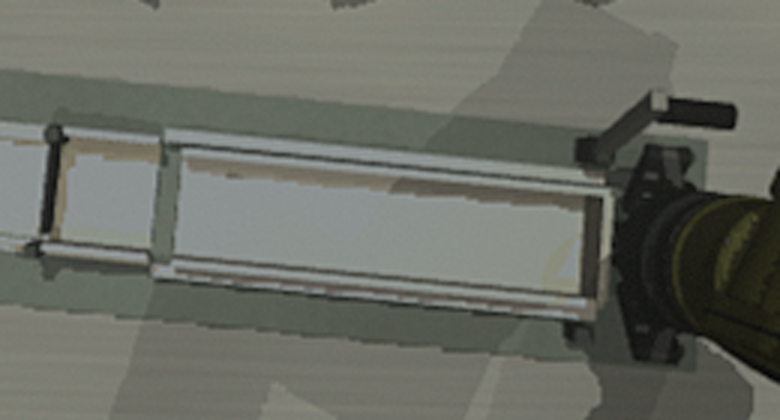

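>>> jog_arm([
  [0,-0.003,-0.002,0,0,0,-1],
  [0,-0.003,-0.004,0,0,0,-1],
  [0,-0.003,-0.006,0,0,0,-1],
  [0,-0.003,-0.008,0,0,0,-1],
  [0,-0.003,-0.01,0,0,0,-1],
  [0,-0.003,-0.012,0,0,0,-1],
  [0,-0.003,-0.012,0,0,0,-1],
  [0,-0.003,-0.012,0,0,0,-1],
])

```text
t: 4.55
position: [0.4311, -0.2272, 0.0342]
eef_rot: [1.261, 1.171, -1.262]
force: [0.7, -5.0, 4.8]
finger_gap: 0.0001
```

```bash
python3 mv.py 0 -347 30
```

```text
t 4.55 dock [   0.6 -349.9   34.2] F [ 0.7 -5.   4.8] gap 0.1 yaw err deg [ 0.04 -0.13  0.14]
[   0. -347.   30.] [ 0.0053 -0.0008 -0.0036]
```

>>> jog_arm([
  [0,0,-0.002,0,0,0,-1],
  [0,0,-0.004,0,0,0,-1],
  [0,0,-0.006,0,0,0,-1],
  [0,0,-0.007,0,0,0,-1],
  [0,0,-0.007,0,0,0,-1],
])

```text
t: 5.05
position: [0.4314, -0.2223, 0.0342]
eef_rot: [1.26, 1.17, -1.263]
force: [0.5, -7.2, 4.0]
finger_gap: -0.0
```

```bash
python3 mv.py 0 -347 30;  python3 - <<'E'
from h import *
a=manip.snapshot("top")[:,:,::-1]
cv2.imwrite("pics/t2.png",cv2.resize(a[250:390,250:510],None,fx=3,fy=3,interpolation=cv2.INTER_CUBIC))
E
```

```text
t 5.05 dock [   0.6 -344.9   34.2] F [ 0.5 -7.2  4. ] gap -0.0 yaw err deg [ 0.05 -0.23  0.13]
[   0. -347.   30.] [ 0.0053 -0.0008  0.0025]
```

View pics/t2.png

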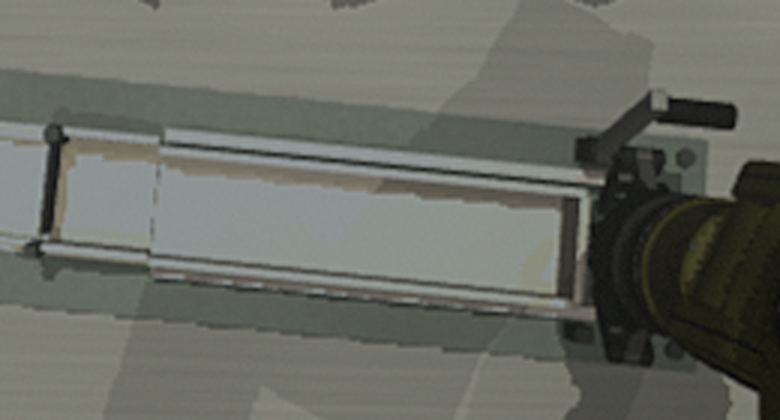

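>>> jog_arm([
  [0,0,-0.002,0,0,0,-1],
  [0,0,-0.004,0,0,0,-1],
  [0,0,-0.005,0,0,0,-1],
  [0,0,-0.005,0,0,0,-1],
  [0,0,-0.005,0,0,0,-1],
])

```text
t: 5.6
position: [0.4319, -0.2223, 0.0344]
eef_rot: [1.255, 1.162, -1.268]
force: [-1.4, -17.2, 0.2]
finger_gap: 0.0001
```

```bash
python3 mv.py 0 -347 30
```

```text
t 5.6 dock [   1.1 -344.9   34.4] F [ -1.4 -17.2   0.2] gap 0.1 yaw err deg [ 0.17 -0.72  0.13]
[   0. -347.   30.] [ 0.0056 -0.0014  0.0026]
```

>>> jog_arm([
  [0,0,0.06,0,0,0,-1],
  [0,0,0.06,0,0,0,-1],
  [-0.1,0,0.08,0,0,0,0],
  [-0.22,0,0.08,0,0,0,0],
  [-0.22,0,0.08,0,0,0,0.2],
  [-0.22,0,0.08,0,0,0,0.2],
  [-0.22,0.05,0.06,0,0,0,0.2],
  [-0.22,0.106,0.038,0,0,0,0.2],
  [-0.22,0.106,0.038,0,0,0,0.2],
  [-0.22,0.106,0.038,0,0,0,0.2],
  [-0.22,0.106,0.038,0,0,0,0.2],
])

```text
t: 6.7
position: [0.5114, -0.2517, 0.2085]
eef_rot: [1.262, 1.178, -1.263]
force: [-0.3, 0.1, 0.5]
finger_gap: 0.0513
```

```bash
python3 mv.py 86 -371.5 126;  python3 - <<'E'
from h import *
a=manip.snapshot("side")[:,:,::-1]
cv2.imwrite("pics/t3.png",cv2.resize(a[80:260,300:500],None,fx=3,fy=3,interpolation=cv2.INTER_CUBIC))
a=manip.snapshot("top")[:,:,::-1]
cv2.imwrite("pics/t3b.png",cv2.resize(a[250:390,250:510],None,fx=3,fy=3,interpolation=cv2.INTER_CUBIC))
E
```

```text
t 6.7 dock [  82.5 -368.6  208.5] F [-0.3  0.1  0.5] gap 51.3 yaw err deg [-0.    0.11 -0.18]
[  86.  -371.5  126. ] [0.1031 0.0047 0.0039]
```

View pics/t3.png

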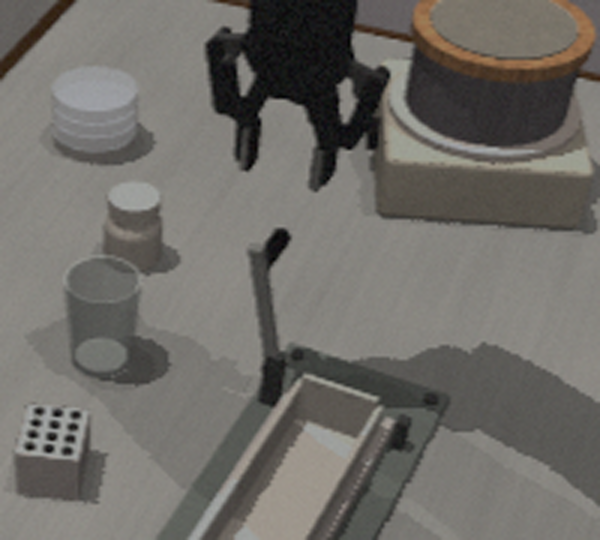

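View pics/t3b.png

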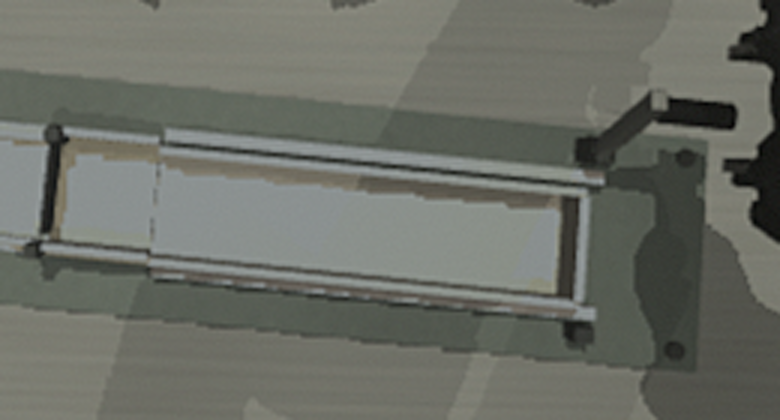

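>>> jog_arm([
  [0.05,0.0045,0.004,0,0,0,0.2],
  [0.08,0.0045,0.004,0,0,0,0.2],
  [0.103,0.0045,0.004,0,0,0,0.2],
  [0.103,0.0045,0.004,0,0,0,0.2],
  [0.103,0.0045,0.004,0,0,0,-1],
  [0.103,0.0045,0.004,0,0,0,-1],
  [0.103,0.0045,0.004,0,0,0,-1],
  [0.103,0.0045,0.004,0,0,0,-1],
  [0.103,0.0045,0.004,0,0,0,-1],
])

```text
t: 7.7
position: [0.5173, -0.2567, 0.1284]
eef_rot: [1.262, 1.172, -1.261]
force: [0.1, -0.8, 5.2]
finger_gap: 0.0138
```

```bash
python3 mv.py 86 -371.5 126;  python3 - <<'E'
from h import *
a=manip.snapshot("side")[:,:,::-1]
cv2.imwrite("pics/t4.png",cv2.resize(a[80:260,300:500],None,fx=3,fy=3,interpolation=cv2.INTER_CUBIC))
E
```

```text
t 7.7 dock [  88.7 -373.1  128.4] F [ 0.1 -0.8  5.2] gap 13.8 yaw err deg [ 0.01 -0.08  0.13]
[  86.  -371.5  126. ] [ 0.003  -0.0034 -0.0021]
```

View pics/t4.png

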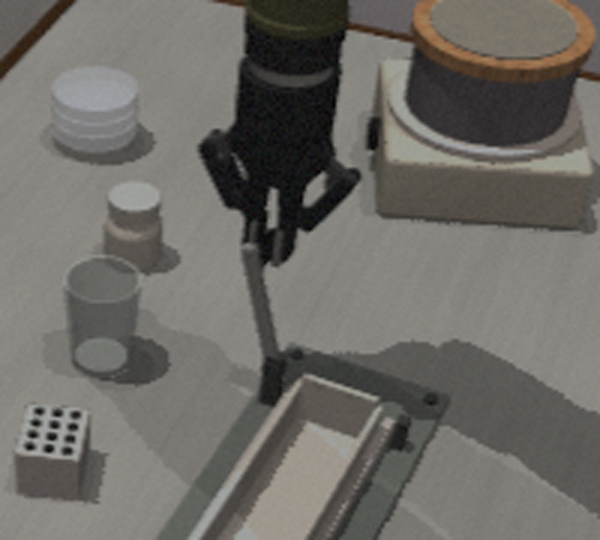

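Run:
```python
import numpy as np
a0=1.862
for a in list(np.linspace(a0,0,25)[1:])+[-.02]:
    print(round(a,3),(-(np.sin(a)-np.sin(a0))*100/800).round(4),(-(np.cos(a)-np.cos(a0))*100/800).round(4))
```

```text
1.784 -0.0024 -0.0094
1.707 -0.0041 -0.0189
1.629 -0.005 -0.0286
1.552 -0.0052 -0.0383
1.474 -0.0047 -0.048
1.396 -0.0034 -0.0576
1.319 -0.0013 -0.067
1.241 0.0015 -0.0763
1.164 0.005 -0.0854
1.086 0.0091 -0.0941
1.009 0.014 -0.1025
0.931 0.0195 -0.1105
0.853 0.0255 -0.1181
0.776 0.0322 -0.1251
0.698 0.0394 -0.1316
0.621 0.047 -0.1376
0.543 0.0551 -0.1429
0.466 0.0636 -0.1476
0.388 0.0725 -0.1516
0.31 0.0816 -0.1549
0.233 0.0909 -0.1575
0.155 0.1004 -0.1594
0.078 0.11 -0.1605
0.0 0.1197 -0.1609
-0.02 0.1222 -0.1609
```

>>> jog_arm([
  [-0.0024,-0.0094,0,0,0,0,-1],
  [-0.0041,-0.0189,0,0,0,0,-1],
  [-0.005,-0.0286,0,0,0,0,-1],
  [-0.0052,-0.0383,0,0,0,0,-1],
  [-0.0047,-0.048,0,0,0,0,-1],
  [-0.0034,-0.0576,0,0,0,0,-1],
  [-0.0013,-0.067,0,0,0,0,-1],
  [0.0015,-0.0763,0,0,0,0,-1],
  [0.005,-0.0854,0,0,0,0,-1],
  [0.0091,-0.0941,0,0,0,0,-1],
  [0.014,-0.1025,0,0,0,0,-1],
  [0.0195,-0.1105,0,0,0,0,-1],
])

```text
t: 8.95
position: [0.4312, -0.2505, 0.1123]
eef_rot: [1.264, 1.169, -1.257]
force: [6.7, -1.0, -2.0]
finger_gap: 0.0134
```

```bash
python3 mv.py 0.2 -373 113
```

```text
t 8.95 dock [   2.4 -373.1  112.3] F [ 6.7 -1.  -2. ] gap 13.4 yaw err deg [-0.02 -0.03  0.41]
[ 2.00e-01 -3.73e+02  1.13e+02] [-0.0009 -0.0027 -0.0001]
```

Following well; continue with remainder (differences from row 12).

>>> jog_arm([
  [0.006,-0.0076,0,0,0,0,-1],
  [0.0127,-0.0146,0,0,0,0,-1],
  [0.0199,-0.0211,0,0,0,0,-1],
  [0.0275,-0.0271,0,0,0,0,-1],
  [0.0356,-0.0324,0,0,0,0,-1],
  [0.0441,-0.0371,0,0,0,0,-1],
  [0.053,-0.0411,0,0,0,0,-1],
  [0.0621,-0.0444,0,0,0,0,-1],
  [0.0714,-0.047,0,0,0,0,-1],
  [0.0809,-0.0489,0,0,0,0,-1],
  [0.0905,-0.05,0,0,0,0,-1],
  [0.1,-0.0504,0,0,0,0,-1],
])

```text
t: 10.15
position: [0.389, -0.2476, 0.0315]
eef_rot: [1.262, 1.172, -1.261]
force: [5.2, -2.0, 1.3]
finger_gap: 0.0137
```

```bash
python3 mv.py -40 -373 31;  python3 - <<'E'
from h import *
a=manip.snapshot("side")[:,:,::-1]
cv2.imwrite("pics/t5.png",cv2.resize(a[80:260,300:500],None,fx=3,fy=3,interpolation=cv2.INTER_CUBIC))
E
```

```text
t 10.15 dock [ -39.9 -373.2   31.5] F [ 5.2 -2.   1.3] gap 13.7 yaw err deg [-0.   -0.06  0.13]
[ -40. -373.   31.] [ 0.0006 -0.0001 -0.0002]
```

View pics/t5.png

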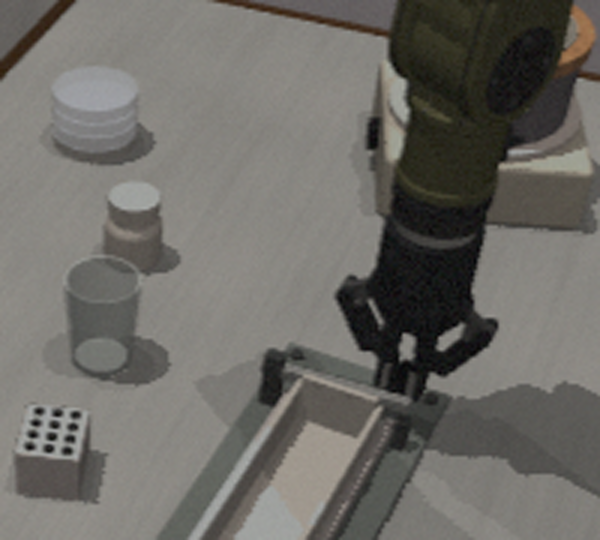

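>>> jog_arm([
  [0.003,0,0,0,0,0,-1],
  [0.005,0,0,0,0,0,-1],
  [0.005,0,0,0,0,0,-1],
])

```text
t: 10.5
position: [0.3888, -0.2475, 0.0275]
eef_rot: [1.262, 1.173, -1.261]
force: [5.1, -2.3, 1.3]
finger_gap: 0.0136
```

```bash
python3 mv.py
```

```text
t 10.5 dock [ -40.1 -373.2   27.5] F [ 5.1 -2.3  1.3] gap 13.6 yaw err deg [-0.   -0.05  0.09]
```

>>> jog_arm([
  [0.003,0,0,0,0,0,-1],
  [0.005,0,0,0,0,0,-1],
  [0.0075,0,0,0,0,0,-1],
  [0.0075,0,0,0,0,0,-1],
])

```text
t: 10.9
position: [0.3887, -0.2477, 0.0232]
eef_rot: [1.261, 1.172, -1.262]
force: [2.1, -0.3, 18.4]
finger_gap: 0.0137
```

```bash
python3 mv.py
```

```text
t 10.9 dock [ -40.2 -373.4   23.2] F [ 2.1 -0.3 18.4] gap 13.7 yaw err deg [ 0.02 -0.1   0.08]
```

>>> jog_arm([
  [-0.006,0,0,0,0,0,0],
  [-0.006,0,0,0,0,0,0],
  [-0.006,0,0,0,0,0,0],
  [-0.1,0,0,0,0,0,0],
  [-0.24,0,0,0,0,0,0],
  [-0.24,-0.05,-0.1,0,0,0,0.9],
  [-0.24,-0.1375,-0.34,0,0,0,0.9],
  [-0.24,-0.1375,-0.34,0,0,0,0.9],
  [-0.24,-0.1375,-0.34,0,0,0,0.9],
  [-0.24,-0.1375,-0.34,0,0,0,0.9],
  [-0.24,-0.1375,-0.34,0,0,0,0.9],
  [-0.24,-0.1375,-0.34,0,0,0,0.9],
])

```text
t: 12.1
position: [0.2947, 0.0351, 0.2132]
eef_rot: [1.256, 1.18, -1.259]
force: [0.4, -0.7, 0.2]
finger_gap: 0.081
```

```bash
python3 mv.py;cat > blk.py <<'E'
import sys
from h import *
n=sys.argv[1]
t=manip.snapshot("top")[:,:,::-1].copy(); s=manip.snapshot("side")[:,:,::-1].copy()
cv2.imwrite(f"pics/{n}_top.png",t);cv2.imwrite(f"pics/{n}_side.png",s)
# dark wells: blobs
h=cv2.cvtColor(t,cv2.COLOR_BGR2HSV)
m=((h[...,2]>135)&(h[...,1]<45)).astype(np.uint8)*255
m=cv2.morphologyEx(m,cv2.MORPH_CLOSE,np.ones((7,7)))
m=cv2.morphologyEx(m,cv2.MORPH_OPEN,np.ones((7,7)))
for c in cv2.findContours(m,cv2.RETR_EXTERNAL,cv2.CHAIN_APPROX_NONE)[0]:
    A=cv2.contourArea(c)
    if 300<A<2500:
        r=cv2.minAreaRect(c)
        b=[P("top",*q,.048) for q in cv2.boxPoints(r)]
        ctr=np.mean(b,0); e=[b[1]-b[0],b[2]-b[1]]
        print("A",A,"px",np.round(r[0],1),"size",[round(np.linalg.norm(v)*1000,1) for v in e],"dock",w2d(ctr).round(1),"edge ang dock",[round(float(np.degrees(np.arctan2(v@Y,v@X))),1) for v in e])
E
python3 blk.py b1
```

```text
t 12.1 dock [-154.2  -98.   213.2] F [ 0.4 -0.7  0.2] gap 81.0 yaw err deg [-0.36  0.03 -0.17]
A 695.0 px [145.6 262.5] size [np.float64(57.1), np.float64(48.8)] dock [ 73.8 238.9  48. ] edge ang dock [-76.1, -163.7]
A 663.5 px [371.7 226.7] size [np.float64(56.6), np.float64(48.6)] dock [ 184.8 -182.9   48. ] edge ang dock [-70.1, -161.5]
A 659.0 px [290.  224.6] size [np.float64(48.5), np.float64(56.6)] dock [173.4 -25.9  48. ] edge ang dock [-16.6, -107.8]
A 388.0 px [532.  200.5] size [np.float64(43.2), np.float64(41.8)] dock [ 267.2 -489.7   48. ] edge ang dock [-84.3, -178.0]
```

View pics/b1_top.png

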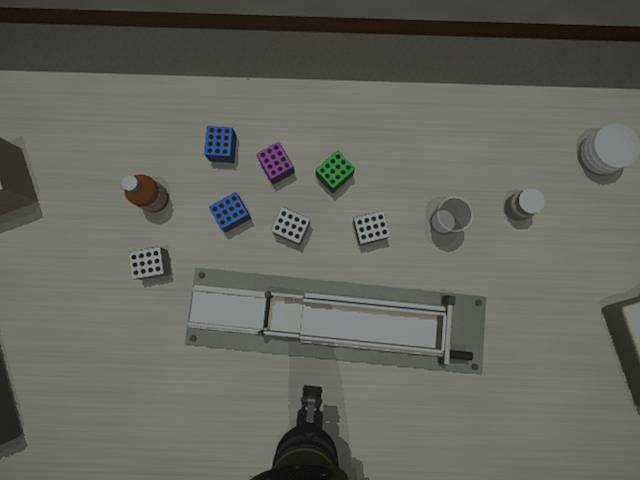

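View pics/b1_side.png

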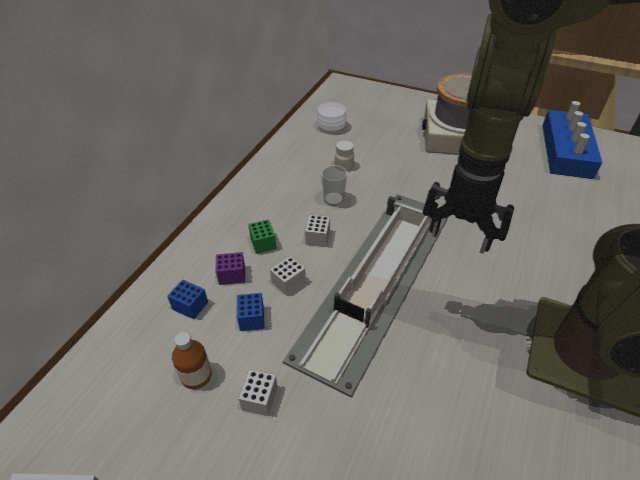

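```bash
cat > wells.py <<'E'
# python3 wells.py name [u v]: snapshots, then fit of 3x4 wells for white blocks near given px
import sys
from h import *
def wells(t,u,v,r=24):
    g=cv2.cvtColor(t,cv2.COLOR_BGR2GRAY); u0,v0=int(u)-r,int(v)-r
    c=cv2.resize(g[v0:v0+2*r,u0:u0+2*r],None,fx=8,fy=8,interpolation=cv2.INTER_CUBIC)
    m=(cv2.adaptiveThreshold(c,255,cv2.ADAPTIVE_THRESH_MEAN_C,cv2.THRESH_BINARY_INV,65,12))
    pts=[]
    n,l,st,ce=cv2.connectedComponentsWithStats(m)
    for i in range(1,n):
        if 300<st[i,4]<2600 and st[i,2]<64 and st[i,3]<64: pts.append((u0+(ce[i,0]+.5)/8-.5,v0+(ce[i,1]+.5)/8-.5))
    return np.array(pts)
def fit(pts,z=.048):
    W=np.array([w2d(P("top",*p,z))[:2] for p in pts])
    r=cv2.minAreaRect(W.astype(np.float32)); b=cv2.boxPoints(r)
    c=np.array(r[0]); e1,e2=b[1]-b[0],b[2]-b[1]
    if np.linalg.norm(e1)<np.linalg.norm(e2): e1,e2=e2,e1
    a=np.degrees(np.arctan2(e1[1],e1[0]))-90; a=(a+90)%180-90
    return c,a,np.linalg.norm(e1),np.linalg.norm(e2)
if __name__=="__main__":
    t=cv2.imread(f"pics/{sys.argv[1]}_top.png")
    q=np.array(sys.argv[2:],float).reshape(-1,2)
    for u,v in q:
        p=wells(t,u,v); print(len(p),end=" ")
        c,a,l,w=fit(p); print("centre dock",c.round(1),"phi",round(a,1),"grid",round(l,1),round(w,1))
E
python3 wells.py b1 145.6 262 371 227 290.5 225
```

```text
13 centre dock [ 79.4 240.9] phi 15.6 grid 42.0 41.7
15 centre dock [ 178.3 -185.2] phi -71.5 grid 67.9 42.1
13 centre dock [179.  -27.6] phi 71.8 grid 41.9 41.9
```

```bash
sed -i 's/    return np.array(pts)/    pts=np.array(pts); return pts[np.argsort(np.linalg.norm(pts-[u,v],axis=1))[:12]]/' wells.py
python3 wells.py b1 145.6 262.5 371.7 226.7 290 224.6
```

```text
12 centre dock [ 73.8 239.3] phi 15.6 grid 42.0 30.1
12 centre dock [ 185. -183.] phi 19.2 grid 41.9 30.1
12 centre dock [173.4 -25.8] phi -18.0 grid 42.0 30.1
```

```bash
python3 mv.py 74 239 110 74 239 15
```

```text
t 12.2 dock [-152.8  -99.4  213. ] F [-0.2 -0.9 -0.2] gap 81.2 yaw err deg [-0.3  -0.03 -0.12]
[ 74. 239. 110.] [ 0.1279  0.286  -0.4216]
[ 74. 239.  15.] [ 0.2467  0.2862 -0.4216]
```

>>> jog_arm([
  [0.04,0.286,-0.4216,-0.087,0,0,1],
  [0.04,0.286,-0.4216,-0.087,0,0,1],
  [0.04,0.286,-0.4216,-0.087,0,0,1],
  [0.04,0.286,-0.4216,-0.087,0,0,1],
  [0.04,0.286,-0.4216,-0.087,0,0,1],
  [0.04,0.286,-0.4216,-0.087,0,0,1],
  [0.04,0.286,-0.4216,-0.087,0,0,1],
  [0.04,0.286,-0.4216,-0.087,0,0,1],
  [0.08,0.286,-0.4216,-0.087,0,0,1],
  [0.128,0.286,-0.4216,-0.087,0,0,1],
  [0.128,0.286,-0.4216,-0.087,0,0,1],
  [0.128,0.286,-0.4216,-0.087,0,0,1],
])

```text
t: 13.4
position: [0.5495, 0.35, 0.1094]
eef_rot: [1.057, 1.298, -1.065]
force: [0.2, 0.5, 0.8]
finger_gap: 0.0858
```

```bash
python3 mv.py 73.8 239.3 15
```

```text
t 13.4 dock [ 77.4 234.4 109.4] F [0.2 0.5 0.8] gap 85.8 yaw err deg [-15.56  -0.16  -0.24]
[ 73.8 239.3  15. ] [ 0.118  -0.0022 -0.0074]
```

>>> jog_arm([
  [0.06,-0.002,-0.007,0,0,0,1],
  [0.06,-0.002,-0.007,0,0,0,1],
  [0.06,-0.002,-0.007,0,0,0,1],
])

```text
t: 13.7
position: [0.5477, 0.3568, 0.0645]
eef_rot: [1.06, 1.297, -1.06]
force: [-0.0, -0.4, 0.8]
finger_gap: 0.0854
```

```bash
python3 mv.py 73.8 239.3 15; python3 blk.py b2
```

```text
t 13.7 dock [ 75.2 241.   64.5] F [-0.  -0.4  0.8] gap 85.4 yaw err deg [-1.562e+01 -2.000e-02  1.000e-02]
[ 73.8 239.3  15. ] [ 0.0619 -0.0022  0.0015]
A 760.5 px [372.  225.5] size [np.float64(62.0), np.float64(56.6)] dock [ 187.3 -183.3   48. ] edge ang dock [-84.3, -175.5]
A 677.5 px [289.8 224.6] size [np.float64(49.0), np.float64(58.3)] dock [173.3 -25.5  48. ] edge ang dock [-16.6, -107.8]
A 429.5 px [531.5 200. ] size [np.float64(45.2), np.float64(43.8)] dock [ 268.1 -488.7   48. ] edge ang dock [-84.3, -178.0]
A 950.5 px [613.  146.5] size [np.float64(68.2), np.float64(76.4)] dock [ 392.8 -646.1   48. ] edge ang dock [-84.2, -179.4]
```

View pics/b2_side.png

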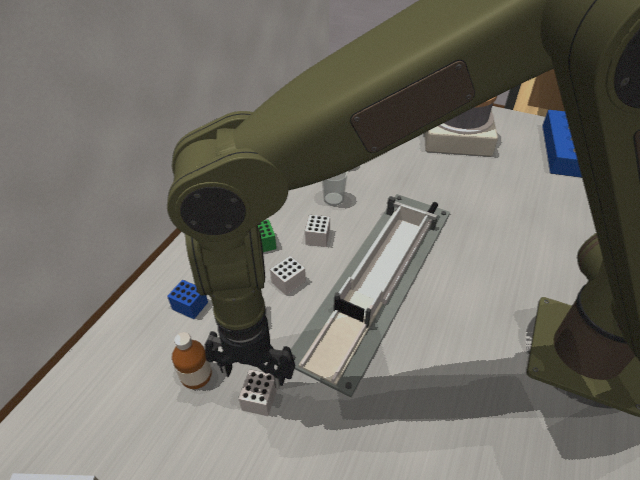

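```bash
python3 -c "
from h import *
for p in ((130,184),): print(w2d(P('top',*p,.13)),w2d(P('side',183,338,.13)))"
```

```text
[204.73873372 255.99558915 130.        ] [206.57382652 258.5734518  130.        ]
```

>>> jog_arm([
  [0.03,-0.0022,0.0015,0,0,0,1],
  [0.05,-0.0022,0.0015,0,0,0,1],
  [0.062,-0.0022,0.0015,0,0,0,1],
  [0.062,-0.0022,0.0015,0,0,0,1],
  [0.062,-0.0022,0.0015,0,0,0,-1],
  [0.062,-0.0022,0.0015,0,0,0,-1],
  [0.062,-0.0022,0.0015,0,0,0,-1],
  [0.062,-0.0022,0.0015,0,0,0,-1],
  [0.062,-0.0022,0.0015,0,0,0,-1],
])

```text
t: 14.7
position: [0.5468, 0.3566, 0.0151]
eef_rot: [1.061, 1.297, -1.057]
force: [-0.7, 0.6, 7.3]
finger_gap: 0.0516
```

```bash
python3 mv.py
```

```text
t 14.7 dock [ 74.3 240.7  15.1] F [-0.7  0.6  7.3] gap 51.6 yaw err deg [-15.66   0.07   0.12]
```

```bash
python3 mv.py 74 240 110 0 68 110 0 68 60
```

```text
t 14.7 dock [ 74.3 240.7  15.1] F [-0.7  0.6  7.3] gap 51.6 yaw err deg [-15.66   0.07   0.12]
[ 74. 240. 110.] [-0.1187 -0.0003  0.0006]
[  0.  68. 110.] [-0.1192 -0.1474  0.1827]
[ 0. 68. 60.] [-0.0567 -0.1475  0.1827]
```

>>> jog_arm([
  [-0.06,0,0,0,0,0,-1],
  [-0.119,0,0,0,0,0,-1],
  [-0.119,0,0,0,0,0,-1],
  [-0.119,-0.05,0.06,0.03,0,0,-1],
  [-0.119,-0.1,0.12,0.06,0,0,-1],
  [-0.119,-0.1475,0.1827,0.087,0,0,-1],
  [-0.119,-0.1475,0.1827,0.087,0,0,-1],
  [-0.119,-0.1475,0.1827,0.087,0,0,-1],
  [-0.09,-0.1475,0.1827,0.087,0,0,-1],
  [-0.057,-0.1475,0.1827,0.087,0,0,-1],
  [-0.057,-0.1475,0.1827,0.087,0,0,-1],
])

```text
t: 15.8
position: [0.4564, 0.1879, 0.0557]
eef_rot: [1.256, 1.177, -1.268]
force: [-1.2, -0.3, -3.6]
finger_gap: 0.0514
```

```bash
python3 mv.py 0 68 30.5
```

```text
t 15.8 dock [-3.9 66.  55.7] F [-1.2 -0.3 -3.6] gap 51.4 yaw err deg [-0.   -0.19 -0.39]
[ 0.  68.  30.5] [ 0.0314  0.005  -0.0026]
```

>>> jog_arm([
  [0,0.003,-0.002,0,0,0,-1],
  [0,0.003,-0.002,0,0,0,-1],
])

```text
t: 16.0
position: [0.4637, 0.1914, 0.0599]
eef_rot: [1.263, 1.174, -1.259]
force: [0.0, 0.3, -4.6]
finger_gap: 0.051
```

```bash
python3 mv.py 0 68 30.5
```

```text
t 16.0 dock [ 3.2 70.  59.9] F [ 0.   0.3 -4.6] gap 51.0 yaw err deg [-0.02  0.06  0.12]
[ 0.  68.  30.5] [ 0.0368 -0.0041  0.0026]
```

>>> jog_arm([
  [0.01,-0.004,0.0026,0,0,0,-1],
  [0.02,-0.004,0.0026,0,0,0,-1],
  [0.03,-0.004,0.0026,0,0,0,-1],
  [0.035,-0.004,0.0026,0,0,0,-1],
  [0.037,-0.004,0.0026,0,0,0,-1],
  [0.037,-0.004,0.0026,0,0,0,-1],
  [0.037,-0.004,0.0026,0,0,0,-1],
])

```text
t: 16.7
position: [0.4583, 0.1884, 0.0296]
eef_rot: [1.261, 1.175, -1.263]
force: [-3.2, -1.1, 2.4]
finger_gap: 0.0513
```

```bash
python3 mv.py 0 68 30.5; python3 -c "
from h import *
a=manip.snapshot('side')[:,:,::-1]
cv2.imwrite('pics/t6.png',cv2.resize(a[220:400,270:450],None,fx=3.3,fy=3.3,interpolation=cv2.INTER_CUBIC))"
```

```text
t 16.7 dock [-2.  66.7 29.6] F [-3.2 -1.1  2.4] gap 51.3 yaw err deg [ 0.   -0.02 -0.05]
[ 0.  68.  30.5] [-0.0012  0.0025 -0.0017]
```

View pics/t6.png

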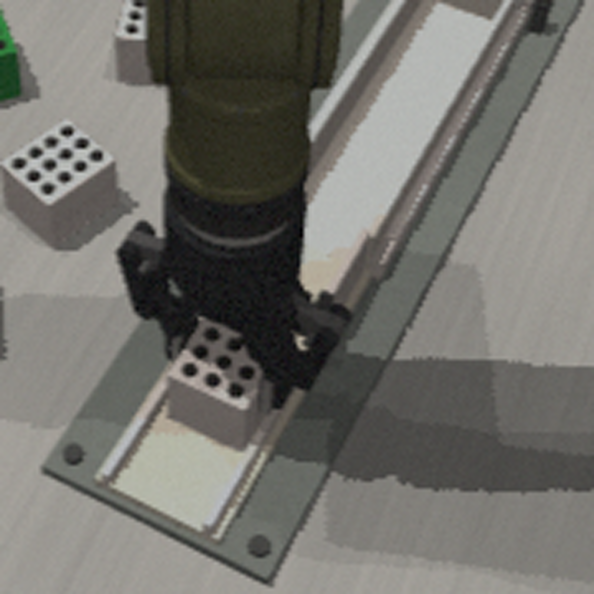

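>>> jog_arm([
  [0,0,0,0,0,0,0.8],
  [0,0,0,0,0,0,0.8],
  [0,0,0,0,0,0,0.8],
  [0,0,0,0,0,0,0.8],
  [-0.04,0,0,0,0,0,0.8],
  [-0.1,0,0,0,0,0,0.8],
  [-0.1,0,-0.075,0,0,0,-1],
  [-0.1,0.0025,-0.075,0,0,0,-1],
  [-0.1,0.0025,-0.075,0,0,0,-1],
  [-0.1,0.0025,-0.075,0,0,0,-1],
  [-0.1,0.0025,-0.075,0,0,0,-1],
])

```text
t: 17.85
position: [0.464, 0.247, 0.1085]
eef_rot: [1.26, 1.175, -1.265]
force: [-0.1, 0.0, 1.0]
finger_gap: 0.0035
```

```bash
python3 mv.py 0 125 32 ; python3 -c "
from h import *
a=manip.snapshot('side')[:,:,::-1]
cv2.imwrite('pics/t7.png',cv2.resize(a[220:400,270:450],None,fx=3.3,fy=3.3,interpolation=cv2.INTER_CUBIC))"
```

```text
t 17.85 dock [ -0.5 125.5 108.5] F [-0.1  0.   1. ] gap 3.5 yaw err deg [ 0.04 -0.11 -0.13]
[  0. 125.  32.] [0.0956 0.0009 0.0004]
```

View pics/t7.png

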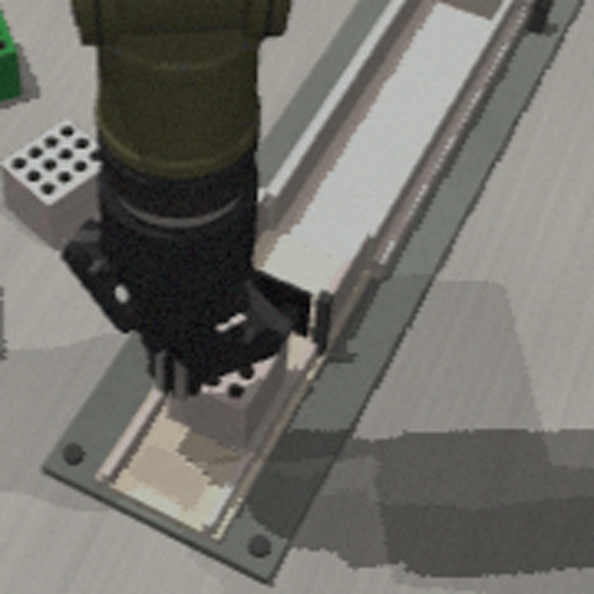

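>>> jog_arm([
  [0.05,0.001,0,0,0,0,-1],
  [0.0955,0.001,0,0,0,0,-1],
  [0.0955,0.001,0,0,0,0,-1],
  [0.0955,0.001,0.01,0,0,0,-1],
  [0.0955,0.001,0.02,0,0,0,-1],
  [0.0955,0.001,0.03,0,0,0,-1],
  [0.0955,0.001,0.04,0,0,0,-1],
  [0.0955,0.001,0.05,0,0,0,-1],
  [0.0955,0.001,0.06,0,0,0,-1],
  [0.0955,0.001,0.07,0,0,0,-1],
  [0.0955,0.001,0.08,0,0,0,-1],
  [0.0955,0.001,0.09,0,0,0,-1],
])

```text
t: 19.1
position: [0.4622, 0.1799, 0.0347]
eef_rot: [1.268, 1.181, -1.254]
force: [-1.0, 10.8, 4.2]
finger_gap: 0.0
```

```bash
python3 mv.py 0 -20 32 0 -64 32; python3 -c "
from h import *
a=manip.snapshot('side')[:,:,::-1]
cv2.imwrite('pics/t8.png',cv2.resize(a[220:400,270:450],None,fx=3.3,fy=3.3,interpolation=cv2.INTER_CUBIC))"
```

```text
t 19.1 dock [ 2.5 58.4 34.7] F [-1.  10.8  4.2] gap 0.0 yaw err deg [-0.1   0.53  0.11]
[  0. -20.  32.] [ 0.0025 -0.0033  0.098 ]
[  0. -64.  32.] [ 0.0019 -0.0034  0.153 ]
```

View pics/t8.png

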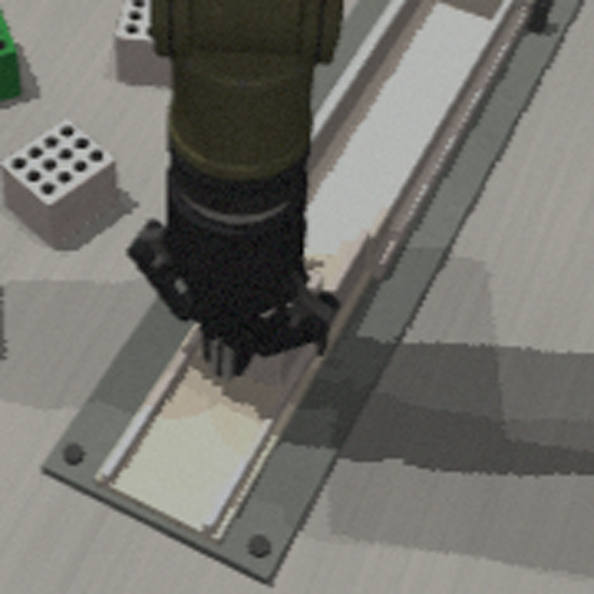

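```bash
python3 -c "
from h import *
a=manip.snapshot('top')[:,:,::-1]
cv2.imwrite('pics/t9.png',cv2.resize(a[260:360,180:340],None,fx=5,fy=5,interpolation=cv2.INTER_CUBIC))"; python3 mv.py
```

```text
t 19.2 dock [ 2.4 56.6 34.6] F [-0.7  7.5  5.4] gap -0.1 yaw err deg [-0.02  0.32  0.12]
```

View pics/t9.png

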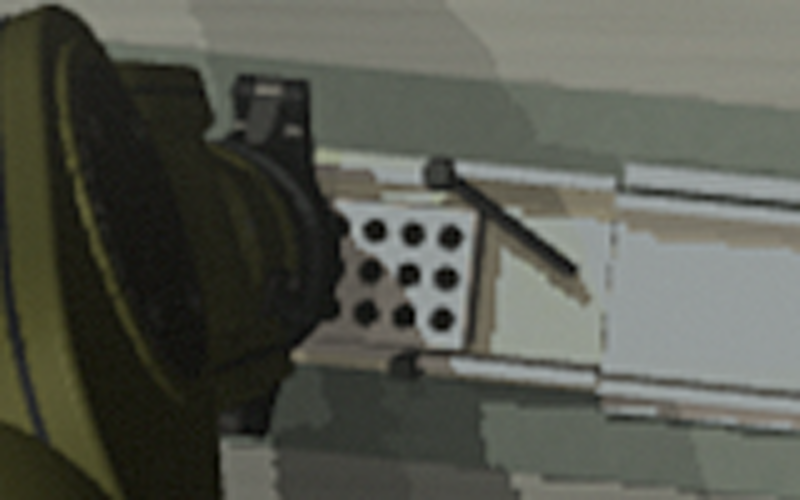

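>>> jog_arm([
  [0,-0.002,0.01,0,0,0,-1],
  [0,-0.002,0.02,0,0,0,-1],
  [0,-0.002,0.03,0,0,0,-1],
  [0,-0.002,0.04,0,0,0,-1],
  [0,-0.002,0.05,0,0,0,-1],
  [0,-0.002,0.06,0,0,0,-1],
  [0,-0.002,0.07,0,0,0,-1],
  [0,-0.002,0.08,0,0,0,-1],
  [0,-0.002,0.09,0,0,0,-1],
  [0,-0.002,0.1,0,0,0,-1],
  [0,-0.002,0.11,0,0,0,-1],
  [0,-0.002,0.12,0,0,0,-1],
])

```text
t: 20.4
position: [0.4526, 0.0814, 0.0338]
eef_rot: [1.264, 1.176, -1.259]
force: [0.8, 4.1, -0.3]
finger_gap: 0.0
```

```bash
python3 mv.py 0 -66 32; python3 -c "
from h import *
a=manip.snapshot('top')[:,:,::-1]
cv2.imwrite('pics/t10.png',cv2.resize(a[260:360,220:380],None,fx=5,fy=5,interpolation=cv2.INTER_CUBIC))"
```

```text
t 20.4 dock [  0.  -40.5  33.8] F [ 0.8  4.1 -0.3] gap 0.0 yaw err deg [-0.03  0.17  0.06]
[  0. -66.  32.] [ 0.0022 -0.0001  0.0319]
```

View pics/t10.png

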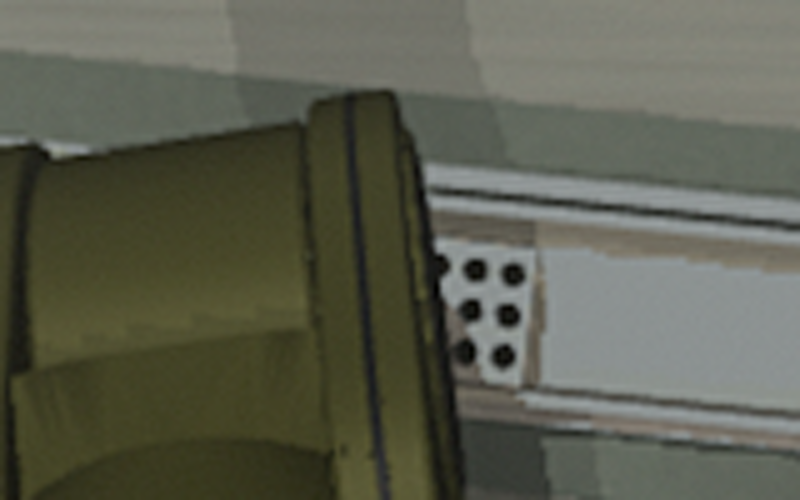

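>>> jog_arm([
  [0,0,0.01,0,0,0,-1],
  [0,0,0.02,0,0,0,-1],
  [0,0,0.03,0,0,0,-1],
  [0,0,0.036,0,0,0,-1],
  [0,0,0.036,0,0,0,-1],
  [0,0,0.034,0,0,0,-1],
  [-0.05,0,0.034,0,0,0,-1],
  [-0.1,0,0.034,0,0,0,-1],
  [-0.2,0,0.034,0,0,0,-1],
  [-0.22,-0.1,0.034,0,0,0,1],
  [-0.22,-0.15,0.034,0,0,0,1],
  [-0.22,-0.19,0.034,0,0,0,1],
])

```text
t: 21.65
position: [0.3095, 0.064, 0.2092]
eef_rot: [1.264, 1.172, -1.259]
force: [0.4, 1.0, 0.0]
finger_gap: 0.0432
```

>>> jog_arm([
  [0,-0.03,0,0,0,0,1],
  [0,-0.03,0,0,0,0,1],
])

```text
t: 21.85
position: [0.2819, 0.0651, 0.2076]
eef_rot: [1.259, 1.176, -1.262]
force: [0.8, 0.5, 0.4]
finger_gap: 0.0725
```

```bash
python3 mv.py; python3 blk.py b3; python3 wells.py b3 371.7 226.7 290 224.6
```

```text
t 21.85 dock [-169.1  -68.9  207.6] F [0.8 0.5 0.4] gap 72.5 yaw err deg [-0.1  -0.05 -0.06]
A 662.5 px [371.6 226.6] size [np.float64(56.6), np.float64(48.1)] dock [ 185.1 -182.8   48. ] edge ang dock [-70.1, -161.5]
A 659.0 px [290.  224.6] size [np.float64(48.5), np.float64(56.6)] dock [173.4 -25.9  48. ] edge ang dock [-16.6, -107.8]
12 centre dock [ 185. -183.] phi 19.3 grid 41.9 30.1
12 centre dock [173.4 -25.8] phi -18.0 grid 42.0 30.1
```

View pics/b3_top.png

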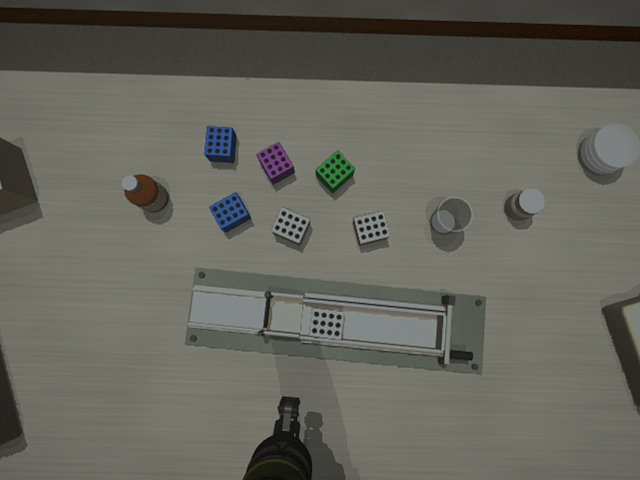

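```bash
python3 mv.py 173.4 -25.8 80
```

```text
t 21.95 dock [-165.   -68.1  208. ] F [ 0.7 -0.4 -0.3] gap 84.9 yaw err deg [-0.05 -0.    0.13]
[173.4 -25.8  80. ] [ 0.161   0.4227 -0.0526]
```

>>> jog_arm([
  [0,0.4225,-0.0525,0.1,0,0,1],
  [0,0.4225,-0.0525,0.1,0,0,1],
  [0,0.4225,-0.0525,0.1,0,0,1],
  [0,0.4225,-0.0525,0.1,0,0,1],
  [0,0.4225,-0.0525,0.1,0,0,1],
  [0,0.4225,-0.0525,0.1,0,0,1],
  [0,0.4225,-0.0525,0.1,0,0,1],
  [0.06,0.4225,-0.0525,0.1,0,0,1],
  [0.12,0.4225,-0.0525,0.1,0,0,1],
  [0.16,0.4225,-0.0525,0.1,0,0,1],
  [0.16,0.4225,-0.0525,0.1,0,0,1],
  [0.16,0.4225,-0.0525,0.1,0,0,1],
])

```text
t: 23.15
position: [0.6264, 0.083, 0.0789]
eef_rot: [1.487, 1.001, -1.489]
force: [-0.2, 0.9, 0.9]
finger_gap: 0.0856
```

```bash
python3 blk.py b4;python3 mv.py 173.4 -25.8 15
```

```text
A 321.5 px [632.5 322.5] size [np.float64(24.8), np.float64(69.0)] dock [  51.4 -688.    48. ] edge ang dock [-84.4, -179.6]
t 23.25 dock [175.  -26.   81.7] F [ 0.9 -0.2  0.4] gap 85.3 yaw err deg [18.01  0.07  0.23]
[173.4 -25.8  15. ] [ 0.0833 -0.0022  0.0005]
```

View pics/b4_side.png

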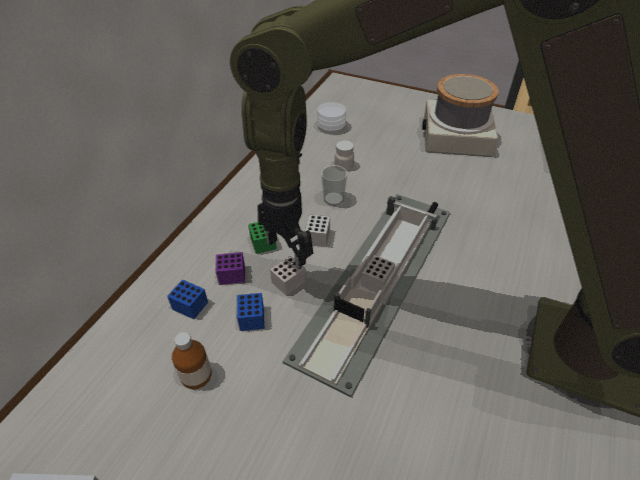

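>>> jog_arm([
  [0.04,-0.002,0.0005,0,0,0,1],
  [0.07,-0.002,0.0005,0,0,0,1],
  [0.083,-0.002,0.0005,0,0,0,1],
  [0.083,-0.002,0.0005,0,0,0,1],
  [0.083,-0.002,0.0005,0,0,0,-1],
  [0.083,-0.002,0.0005,0,0,0,-1],
  [0.083,-0.002,0.0005,0,0,0,-1],
  [0.083,-0.002,0.0005,0,0,0,-1],
  [0.083,-0.002,0.0005,0,0,0,-1],
])

```text
t: 24.15
position: [0.626, 0.0837, 0.0153]
eef_rot: [1.49, 0.999, -1.484]
force: [-0.7, 0.2, 7.1]
finger_gap: 0.0511
```

```bash
python3 mv.py  173 -26 130 0 70 130 0 70 60
```

```text
t 24.15 dock [172.7 -25.9  15.3] F [-0.7  0.2  7.1] gap 51.1 yaw err deg [18.    0.08  0.22]
[173. -26. 130.] [-0.1434  0.0009 -0.0002]
[  0.  70. 130.] [-0.1441 -0.2419 -0.0475]
[ 0. 70. 60.] [-0.0566 -0.2422 -0.0473]
```

>>> jog_arm([
  [-0.06,0,0,0,0,0,-1],
  [-0.12,0,0,0,0,0,-1],
  [-0.144,-0.05,-0.01,-0.03,0,0,-1],
  [-0.144,-0.1,-0.02,-0.06,0,0,-1],
  [-0.144,-0.15,-0.03,-0.09,0,0,-1],
  [-0.144,-0.2,-0.039,-0.1,0,0,-1],
  [-0.144,-0.242,-0.047,-0.1,0,0,-1],
  [-0.144,-0.242,-0.047,-0.1,0,0,-1],
  [-0.1,-0.242,-0.047,-0.1,0,0,-1],
  [-0.056,-0.242,-0.047,-0.1,0,0,-1],
  [-0.056,-0.242,-0.047,-0.1,0,0,-1],
  [-0.056,-0.242,-0.047,-0.1,0,0,-1],
])

```text
t: 25.35
position: [0.4586, 0.1907, 0.058]
eef_rot: [1.261, 1.175, -1.264]
force: [1.0, 0.1, -1.4]
finger_gap: 0.051
```

>>> jog_arm([
  [0,0,0,0,0,0,-1],
  [0,0,0,0,0,0,-1],
])

```text
t: 25.55
position: [0.4606, 0.1917, 0.0598]
eef_rot: [1.265, 1.173, -1.259]
force: [0.3, -0.1, -1.6]
finger_gap: 0.0514
```

```bash
python3 mv.py  0 70 30.5
```

```text
t 25.55 dock [ 0.1 70.1 59.8] F [ 0.3 -0.1 -1.6] gap 51.4 yaw err deg [0.02 0.09 0.18]
[ 0.  70.  30.5] [ 0.0366 -0.0003  0.0001]
```

>>> jog_arm([
  [0.01,0,0,0,0,0,-1],
  [0.02,0,0,0,0,0,-1],
  [0.03,0,0,0,0,0,-1],
  [0.035,0,0,0,0,0,-1],
  [0.037,0,0,0,0,0,-1],
  [0.037,0,0,0,0,0,-1],
  [0.037,0,0,0,0,0,-1],
])

```text
t: 26.25
position: [0.4581, 0.1908, 0.0298]
eef_rot: [1.261, 1.175, -1.262]
force: [-6.4, -2.6, 15.7]
finger_gap: 0.051
```

>>> jog_arm([
  [0,0,0,0,0,0,0.8],
  [0,0,0,0,0,0,0.8],
  [0,0,0,0,0,0,0.8],
  [0,0,0,0,0,0,0.8],
  [-0.04,0,0,0,0,0,0.8],
  [-0.1,0,0,0,0,0,0.8],
  [-0.1,0,-0.07,0,0,0,-1],
  [-0.1,0,-0.07,0,0,0,-1],
  [-0.1,0,-0.07,0,0,0,-1],
  [-0.1,0,-0.07,0,0,0,-1],
  [-0.1,0,-0.07,0,0,0,-1],
])

```text
t: 27.35
position: [0.4618, 0.2457, 0.1075]
eef_rot: [1.26, 1.175, -1.265]
force: [-0.3, 0.4, 0.5]
finger_gap: 0.0034
```

```bash
python3 mv.py 0 125 32 ; python3 -c "
from h import *
a=manip.snapshot('side')[:,:,::-1]
cv2.imwrite('pics/t11.png',cv2.resize(a[220:400,270:450],None,fx=3.3,fy=3.3,interpolation=cv2.INTER_CUBIC))"
```

```text
t 27.35 dock [ -2.5 124.  107.5] F [-0.3  0.4  0.5] gap 3.4 yaw err deg [ 0.04 -0.1  -0.13]
[  0. 125.  32.] [ 0.0943  0.0034 -0.0014]
```

View pics/t11.png

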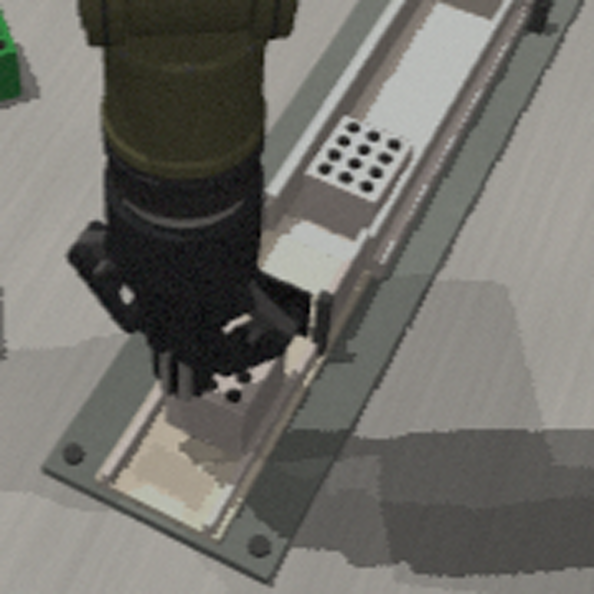

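>>> jog_arm([
  [0.05,0.003,-0.001,0,0,0,-1],
  [0.0945,0.003,-0.001,0,0,0,-1],
  [0.0945,0.003,-0.001,0,0,0,-1],
  [0.0945,0.003,0.01,0,0,0,-1],
  [0.0945,0.003,0.02,0,0,0,-1],
  [0.0945,0.003,0.03,0,0,0,-1],
  [0.0945,0.003,0.04,0,0,0,-1],
  [0.0945,0.003,0.05,0,0,0,-1],
  [0.0945,0.003,0.06,0,0,0,-1],
  [0.0945,0.003,0.07,0,0,0,-1],
  [0.0945,0.003,0.08,0,0,0,-1],
  [0.0945,0.003,0.09,0,0,0,-1],
])

```text
t: 28.6
position: [0.4609, 0.1778, 0.0338]
eef_rot: [1.267, 1.18, -1.256]
force: [-1.0, 9.0, 4.5]
finger_gap: 0.0001
```

>>> jog_arm([
  [0,-0.001,0.01,0,0,0,-1],
  [0,-0.001,0.02,0,0,0,-1],
  [0,-0.001,0.03,0,0,0,-1],
  [0,-0.001,0.04,0,0,0,-1],
  [0,-0.001,0.05,0,0,0,-1],
  [0,-0.001,0.06,0,0,0,-1],
  [0,-0.001,0.07,0,0,0,-1],
  [0,-0.001,0.08,0,0,0,-1],
  [0,-0.001,0.09,0,0,0,-1],
  [0,-0.001,0.1,0,0,0,-1],
  [0,-0.001,0.11,0,0,0,-1],
  [0,-0.001,0.12,0,0,0,-1],
])

```text
t: 29.8
position: [0.4529, 0.0813, 0.0337]
eef_rot: [1.266, 1.179, -1.257]
force: [-1.5, 9.8, 6.6]
finger_gap: 0.0001
```

```bash
python3 mv.py 0 -68 32; python3 -c "
from h import *
a=manip.snapshot('top')[:,:,::-1]
cv2.imwrite('pics/t12.png',cv2.resize(a[260:360,220:380],None,fx=5,fy=5,interpolation=cv2.INTER_CUBIC))"
```

```text
t 29.8 dock [  0.3 -40.6  33.7] F [-1.5  9.8  6.6] gap 0.1 yaw err deg [-0.07  0.35  0.03]
[  0. -68.  32.] [ 0.002  -0.0005  0.0343]
```

View pics/t12.png

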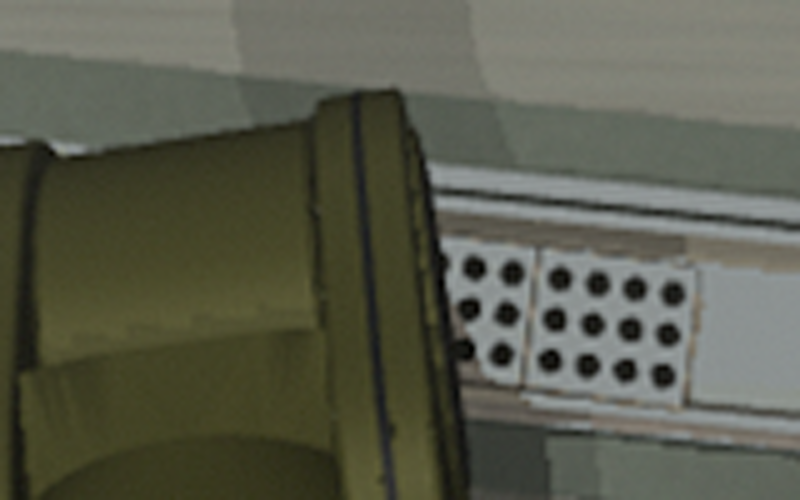

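>>> jog_arm([
  [0,0,0.01,0,0,0,-1],
  [0,0,0.02,0,0,0,-1],
  [0,0,0.03,0,0,0,-1],
  [0,0,0.036,0,0,0,-1],
  [0,0,0.036,0,0,0,-1],
  [0,0,0.034,0,0,0,-1],
  [-0.05,0,0.034,0,0,0,-1],
  [-0.1,0,0.034,0,0,0,-1],
  [-0.2,0,0.034,0,0,0,-1],
  [-0.22,-0.1,0.034,0,0,0,1],
  [-0.22,-0.15,0.034,0,0,0,1],
  [-0.22,-0.19,0.034,0,0,0,1],
])

```text
t: 31.05
position: [0.3097, 0.0623, 0.209]
eef_rot: [1.264, 1.172, -1.26]
force: [-0.4, 1.2, 0.3]
finger_gap: 0.0434
```

>>> jog_arm([
  [0,-0.03,0,0,0,0,1],
  [0,-0.03,0,0,0,0,1],
  [0,-0.03,0,0,0,0,1],
])

```text
t: 31.35
position: [0.2862, 0.064, 0.2078]
eef_rot: [1.262, 1.173, -1.26]
force: [0.9, -0.3, 1.1]
finger_gap: 0.0849
```

```bash
python3 blk.py b5; python3 wells.py b5 371.7 226.7;python3 mv.py 185 -183 80
```

```text
A 663.5 px [371.7 226.7] size [np.float64(56.6), np.float64(48.6)] dock [ 184.8 -182.9   48. ] edge ang dock [-70.1, -161.5]
A 392.5 px [531.5 200.5] size [np.float64(45.2), np.float64(41.8)] dock [ 267.1 -488.7   48. ] edge ang dock [-84.3, -178.0]
12 centre dock [ 185. -183.] phi 19.3 grid 41.9 30.1
t 31.45 dock [-163.8  -69.6  207.7] F [ 0.1 -0.3  0.2] gap 85.0 yaw err deg [ 0.   -0.01  0.08]
[ 185. -183.   80.] [0.1603 0.4358 0.1417]
```

View pics/b5_top.png

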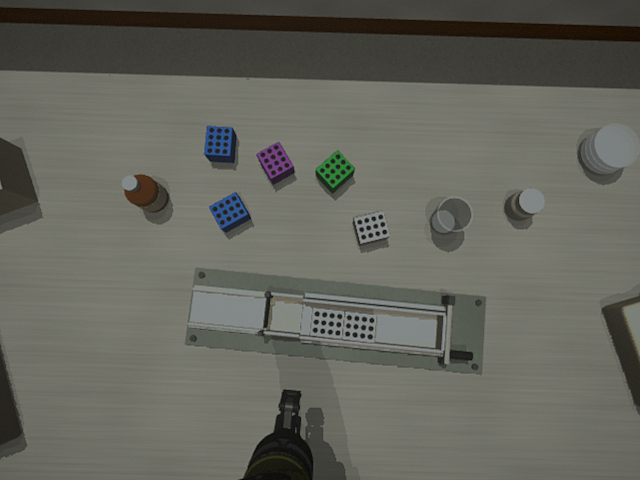

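>>> jog_arm([
  [0,0.436,0.1417,-0.107,0,0,1],
  [0,0.436,0.1417,-0.107,0,0,1],
  [0,0.436,0.1417,-0.107,0,0,1],
  [0,0.436,0.1417,-0.107,0,0,1],
  [0,0.436,0.1417,-0.107,0,0,1],
  [0,0.436,0.1417,-0.107,0,0,1],
  [0,0.436,0.1417,-0.107,0,0,1],
  [0.03,0.436,0.1417,-0.107,0,0,1],
  [0.09,0.436,0.1417,-0.107,0,0,1],
  [0.16,0.436,0.1417,-0.107,0,0,1],
  [0.16,0.436,0.1417,-0.107,0,0,1],
  [0.16,0.436,0.1417,-0.107,0,0,1],
])

```text
t: 32.65
position: [0.6246, -0.0743, 0.0773]
eef_rot: [1.011, 1.327, -1.015]
force: [1.2, -0.9, 0.1]
finger_gap: 0.0852
```

>>> jog_arm([
  [0,0,0,0,0,0,1],
  [0,0,0,0,0,0,1],
])

```text
t: 32.85
position: [0.6283, -0.0743, 0.0826]
eef_rot: [1.014, 1.318, -1.009]
force: [-0.3, -0.6, -0.2]
finger_gap: 0.0857
```

```bash
python3 blk.py b6;python3 mv.py 185 -183 15
```

```text
A 328.5 px [632.5 322.5] size [np.float64(24.8), np.float64(69.0)] dock [  51.4 -688.    48. ] edge ang dock [-84.4, -179.6]
t 32.95 dock [ 185.7 -183.2   82.2] F [-0.   0.1  0.4] gap 86.2 yaw err deg [-19.27  -0.06   0.28]
[ 185. -183.   15.] [ 0.084  -0.0011 -0.0006]
```

View pics/b6_side.png

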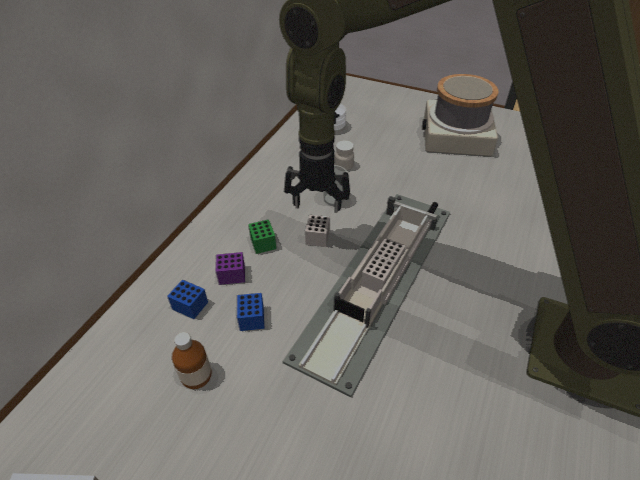

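>>> jog_arm([
  [0.04,-0.001,-0.0005,0,0,0,1],
  [0.07,-0.001,-0.0005,0,0,0,1],
  [0.084,-0.001,-0.0005,0,0,0,1],
  [0.084,-0.001,-0.0005,0,0,0,1],
  [0.084,-0.001,-0.0005,0,0,0,-1],
  [0.084,-0.001,-0.0005,0,0,0,-1],
  [0.084,-0.001,-0.0005,0,0,0,-1],
  [0.084,-0.001,-0.0005,0,0,0,-1],
  [0.084,-0.001,-0.0005,0,0,0,-1],
])

```text
t: 33.85
position: [0.6265, -0.074, 0.0142]
eef_rot: [1.013, 1.319, -1.01]
force: [0.1, 0.4, 5.8]
finger_gap: 0.051
```

```bash
python3 mv.py  185 -183 130 185 70 130 0 70 130 0 70 60
```

```text
t 33.85 dock [ 184.6 -183.    14.2] F [0.1 0.4 5.8] gap 51.0 yaw err deg [-19.26  -0.04   0.22]
[ 185. -183.  130.] [-0.1447  0.0011  0.0003]
[185.  70. 130.] [-0.1447  0.1054 -0.2982]
[  0.  70. 130.] [-0.1456 -0.1129 -0.3745]
[ 0. 70. 60.] [-0.0581 -0.1132 -0.3746]
```

>>> jog_arm([
  [-0.06,0,0,0,0,0,-1],
  [-0.12,0,0,0,0,0,-1],
  [-0.145,0.02,-0.05,0.02,0,0,-1],
  [-0.145,0.038,-0.11,0.04,0,0,-1],
  [-0.145,0.06,-0.17,0.06,0,0,-1],
  [-0.145,0.08,-0.23,0.08,0,0,-1],
  [-0.145,0.105,-0.298,0.1,0,0,-1],
  [-0.145,0.05,-0.317,0.107,0,0,-1],
  [-0.145,-0.01,-0.338,0.107,0,0,-1],
  [-0.145,-0.065,-0.357,0.107,0,0,-1],
  [-0.145,-0.113,-0.3745,0.107,0,0,-1],
  [-0.145,-0.113,-0.3745,0.107,0,0,-1],
])

```text
t: 35.05
position: [0.4498, 0.1899, 0.1265]
eef_rot: [1.251, 1.181, -1.27]
force: [0.2, -0.6, -3.8]
finger_gap: 0.0511
```

>>> jog_arm([
  [0.04,0,0,0,0,0,-1],
  [0.08,0,0,0,0,0,-1],
  [0.0875,0,0,0,0,0,-1],
  [0.0875,0,0,0,0,0,-1],
])

```text
t: 35.45
position: [0.4579, 0.191, 0.0572]
eef_rot: [1.259, 1.176, -1.265]
force: [0.3, -0.4, -3.5]
finger_gap: 0.0514
```

```bash
python3 mv.py  0 70 30.5
```

```text
t 35.45 dock [-2.6 69.2 57.2] F [ 0.3 -0.4 -3.5] gap 51.4 yaw err deg [ 0.01 -0.1  -0.19]
[ 0.  70.  30.5] [ 0.0334  0.0033 -0.001 ]
```

>>> jog_arm([
  [0.01,0.001,0,0,0,0,-1],
  [0.02,0.001,0,0,0,0,-1],
  [0.03,0.001,0,0,0,0,-1],
  [0.034,0.001,0,0,0,0,-1],
  [0.037,0.001,0,0,0,0,-1],
  [0.037,0.001,0,0,0,0,-1],
  [0.037,0.001,0,0,0,0,-1],
])

```text
t: 36.15
position: [0.4602, 0.1918, 0.0288]
eef_rot: [1.262, 1.174, -1.261]
force: [-0.3, 0.6, -2.6]
finger_gap: 0.0513
```

```bash
python3 mv.py  0 70 30.5
```

```text
t 36.15 dock [-0.4 70.1 28.8] F [-0.3  0.6 -2.6] gap 51.3 yaw err deg [-0.    0.01  0.03]
[ 0.  70.  30.5] [-0.0021  0.0004  0.0001]
```

>>> jog_arm([
  [0.001,0,0,0,0,0,-1],
  [0.001,0,0,0,0,0,0.8],
  [0.001,0,0,0,0,0,0.8],
  [0,0,0,0,0,0,0.8],
  [0,0,0,0,0,0,0.8],
  [-0.04,0,0,0,0,0,0.8],
  [-0.1,0,0,0,0,0,0.8],
  [-0.1,0,-0.07,0,0,0,-1],
  [-0.1,0,-0.07,0,0,0,-1],
  [-0.1,0,-0.07,0,0,0,-1],
  [-0.1,0,-0.07,0,0,0,-1],
  [-0.1,0,-0.07,0,0,0,-1],
])

```text
t: 37.35
position: [0.4629, 0.2462, 0.1077]
eef_rot: [1.26, 1.175, -1.265]
force: [-0.5, 0.7, -0.0]
finger_gap: 0.0034
```

```bash
python3 mv.py 0 125 32 ; python3 -c "
from h import *
a=manip.snapshot('side')[:,:,::-1]
cv2.imwrite('pics/t13.png',cv2.resize(a[220:400,270:450],None,fx=3.3,fy=3.3,interpolation=cv2.INTER_CUBIC))"
```

```text
t 37.35 dock [ -1.5 124.6 107.7] F [-0.5  0.7 -0. ] gap 3.4 yaw err deg [ 0.04 -0.1  -0.12]
[  0. 125.  32.] [ 0.0947  0.0021 -0.0006]
```

View pics/t13.png

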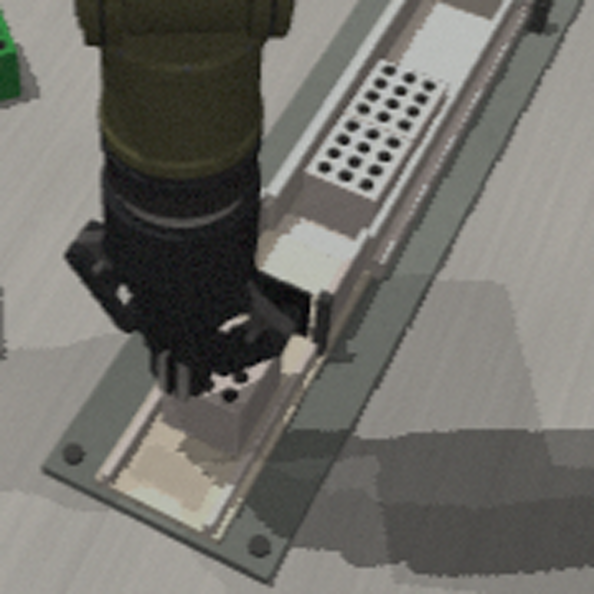

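Third block is on the deck behind the shut gate; push it through as before.

>>> jog_arm([
  [0.05,0.002,-0.001,0,0,0,-1],
  [0.0945,0.002,-0.001,0,0,0,-1],
  [0.0945,0.002,-0.001,0,0,0,-1],
  [0.0945,0.002,0.01,0,0,0,-1],
  [0.0945,0.002,0.02,0,0,0,-1],
  [0.0945,0.002,0.03,0,0,0,-1],
  [0.0945,0.002,0.04,0,0,0,-1],
  [0.0945,0.002,0.05,0,0,0,-1],
  [0.0945,0.002,0.06,0,0,0,-1],
  [0.0945,0.002,0.07,0,0,0,-1],
  [0.0945,0.002,0.08,0,0,0,-1],
  [0.0945,0.002,0.09,0,0,0,-1],
])

```text
t: 38.6
position: [0.4614, 0.1791, 0.0344]
eef_rot: [1.268, 1.182, -1.255]
force: [-1.5, 11.5, 3.7]
finger_gap: -0.0
```

>>> jog_arm([
  [0,-0.001,0.01,0,0,0,-1],
  [0,-0.001,0.02,0,0,0,-1],
  [0,-0.001,0.03,0,0,0,-1],
  [0,-0.001,0.04,0,0,0,-1],
  [0,-0.001,0.05,0,0,0,-1],
  [0,-0.001,0.06,0,0,0,-1],
  [0,-0.001,0.07,0,0,0,-1],
  [0,-0.001,0.08,0,0,0,-1],
  [0,-0.001,0.09,0,0,0,-1],
  [0,-0.001,0.1,0,0,0,-1],
  [0,-0.001,0.11,0,0,0,-1],
  [0,-0.001,0.12,0,0,0,-1],
])

```text
t: 39.8
position: [0.4536, 0.0826, 0.0342]
eef_rot: [1.267, 1.18, -1.256]
force: [-0.5, 11.6, 6.6]
finger_gap: -0.0003
```

```bash
python3 mv.py 0 -68 32; python3 -c "
from h import *
a=manip.snapshot('top')[:,:,::-1]
cv2.imwrite('pics/t14.png',cv2.resize(a[260:360,240:400],None,fx=5,fy=5,interpolation=cv2.INTER_CUBIC))"
```

```text
t 39.8 dock [  0.9 -39.2  34.2] F [-0.5 11.6  6.6] gap -0.3 yaw err deg [-0.08  0.46  0.07]
[  0. -68.  32.] [ 0.0025 -0.0011  0.036 ]
```

View pics/t14.png

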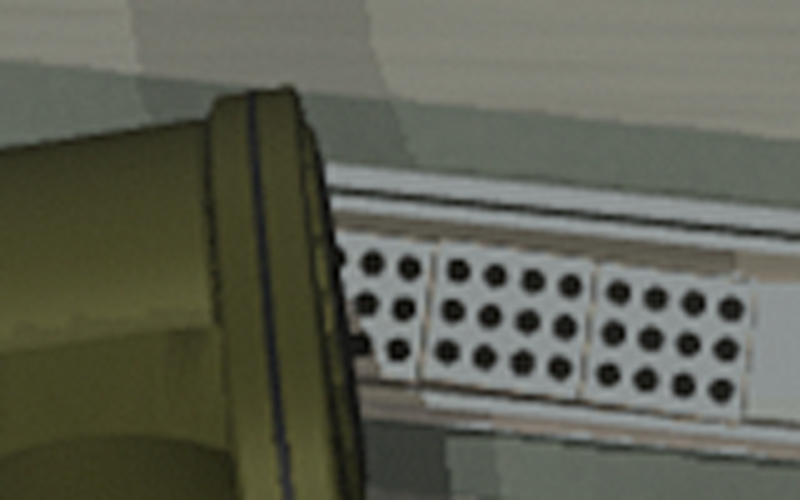

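>>> jog_arm([
  [0,0,0.01,0,0,0,-1],
  [0,0,0.02,0,0,0,-1],
  [0,0,0.03,0,0,0,-1],
  [0,0,0.038,0,0,0,-1],
  [0,0,0.04,0,0,0,-1],
  [0,0,0.04,0,0,0,-1],
  [0,0,0.036,0,0,0,-1],
  [-0.05,0,0.036,0,0,0,-1],
  [-0.1,0,0.036,0,0,0,-1],
  [-0.2,0,0.036,0,0,0,-1],
  [-0.22,-0.1,0.036,0,0,0,1],
  [-0.22,-0.22,0.036,0,0,0,1],
])

```text
t: 41.05
position: [0.3608, 0.0575, 0.199]
eef_rot: [1.265, 1.168, -1.258]
force: [-0.1, 0.5, 0.8]
finger_gap: 0.0281
```

>>> jog_arm([
  [0,-0.08,0,0,0,0,1],
  [0,-0.08,0,0,0,0,1],
  [0,-0.08,0,0,0,0,1],
])

```text
t: 41.35
position: [0.2919, 0.0616, 0.1956]
eef_rot: [1.259, 1.174, -1.262]
force: [1.2, -0.3, -0.3]
finger_gap: 0.0723
```

```bash
python3 blk.py b7; python3 mv.py; python3 -c "
from h import *
a=cv2.imread('pics/b7_top.png')
cv2.imwrite('pics/t15.png',cv2.resize(a[250:390,240:500],None,fx=3,fy=3,interpolation=cv2.INTER_CUBIC))
for p in [(-37,-66,50),(37,-66,50),(-31,-66,62.5),(31,-66,62.5)]: print(p,proj('top',d2w(*p)))
"
```

```text
t 41.45 dock [-155.2  -70.8  196.1] F [-0.1  0.5 -0.1] gap 84.7 yaw err deg [-0.01 -0.03  0.14]
(-37, -66, 50) [299.29320224 337.5753372 ]
(37, -66, 50) [303.39863559 297.66669844]
(-31, -66, 62.5) [299.34653316 334.79037569]
(31, -66, 62.5) [302.8378171  300.87349674]
```

View pics/t15.png

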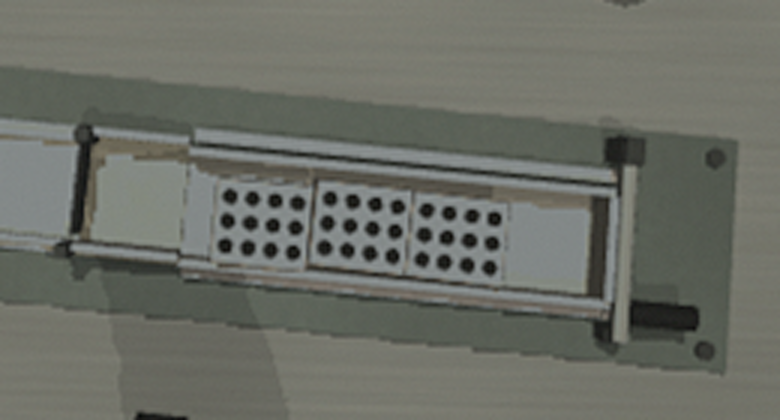

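View pics/b7_side.png

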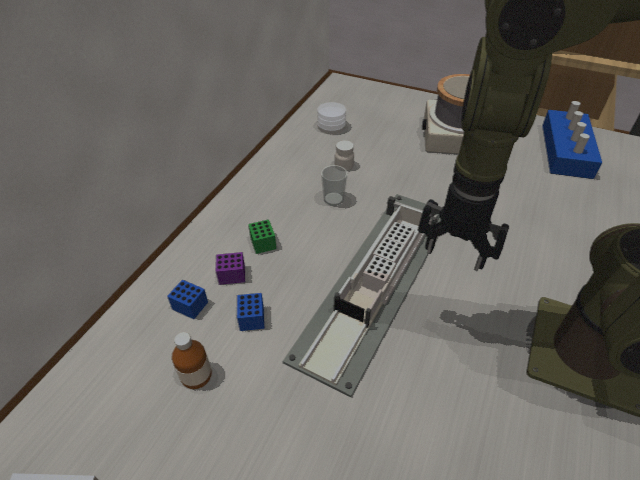

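```bash
python3 -c "
from h import *
print(manip.finish_job())"
```

```text
the job is handed in; nothing more can be done
None
```

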